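# Open the Y-strainer and take out its filter element

### The arm

A 6-joint arm with a two-finger parallel gripper is mounted at the origin on a cart in front of the work surface, level with it; the furniture and walls round the work are solid. World frame = base frame: x ahead of the robot, y to its left, z up, the work surface at z = 0. Lengths are in m, angles in rad, forces in N, time in s.
With the tool pointing down it reaches from about 0.25 to 0.775 m from the base axis. Payload 8.9 kg.
Tool frame: the origin (TCP) lies between the finger pads; the fingertips stand 22 mm ahead of it and the grasp point (between the pads) lies 3 mm ahead of it (r.tip_reach is the distance from the TCP to the fingertips, in m); z points along the fingers, y is the direction in which the jaws open and shut (so a half turn about z gives the same grasp; the last joint's range is limited). The gripper opens to 85 mm and grips with 20 to 120 N. Pads are 22 mm wide; open, the fingers measure 114 mm over their backs; the gripper's body (76 mm by 85 mm) begins 54 mm behind the grasp point. The pads swing forward as they close: fully open they stand 13 mm farther back than shut.
Start: joints at [1.089, 0.291, -0.153, 1.127, 0, 1.431], TCP at [0.176, 0.494, 0.228] pointing down, gripper open.
Joint ranges: [-2.52, 2.52], [-0.91, 1.74], [-1.3, 1.37], [-1.96, 2.02], [-1.52, 1.47], [-3.14, 3.14]. Speed limits (rad/s): [2.22, 2.22, 2.79, 3.14, 3.14, 3.14].

### API

Orientations are given as a unit quaternion [w, x, y, z].
In Python, from plant import status, eyes, order, r gives the robot as it stands.
- The arm moves only by the tool servo_tool, never from a script. Its argument "deltas" is a list of rows, each an object with "grip": the opening, from 0 (shut) to 1 (fully open); "offset": the shift along the tool's x, y, z in m, a list of three; "spin": the turn about the tool's z in degrees. A call has 1 to 5 rows; each row is the pose to reach, as a shift and turn from the pose commanded when the call began, along the tool's axes at that moment; what a row does not reach only later rows make up. A row lasts 1/12 s, in which the tool goes at most 41.7 mm and 7.16 degrees, less where a joint would pass 70% of its speed; a pose out of reach is approached as far as the arm can. A call with a gripper value outside its range is refused whole. The fingers move at their own pace and stop on an object; "force" is the grip in N (left out, the last holds). Time passes only in rows, so rows that repeat a pose let the fingers close. It gives the time, the measured TCP pose, the force and the opening at its end, in the units of the state.
- status.get_obs(): the state, without advancing time (a new reading comes with each control period).
- eyes.grab_frame(name): name is "scene" or "top" or "wrist"; returns (picture, depth): 384x512x3 uint8, red, green, blue; 384x512 float32, m along the optical axis (not along the pixel's ray), 0 where there is no reading.
- eyes.camera_params(name): a dict with "camera_matrix" (3x3 intrinsics, pixels), "R" (3x3) and "t" (3): a world point X has camera coordinates R X + t. Camera axes: x right, y down, z forward; pixel columns grow to the right and rows downward; lengths in m; the calibration is good to about 2 mm. A picture is of the moment at which its call begins: read the wrist's pose just before it. camera_params takes no time and is no camera call; for the wrist camera it gives the pose at the moment of the call.
- order.finish_job(): hands the job in, once; it reports no verdict.
The state is a dict: "t": time; "joint_positions": joint angles; "dq": joint speeds; "effort": joint torques, N m; "tcp_pos": TCP position; "orientation": TCP orientation; "ft_force": force on the tool from outside, world axes, zero at the start; "moment": the same for the moment, N m; "finger_gap": opening from 0.0 (shut) to 1.0 (fully open).
Only numpy, scipy, OpenCV 4.12 (cv2) and the standard library are available. Lean on these libraries where they do the work, as an engineer would, in place of code of your own. Each camera call takes 0.05 s, during which the arm holds its last target. There are 200 camera calls.

### The job

Service the brass Y-strainer that is clamped on the bench: unscrew its black cap (nearly one and a half turns anticlockwise, regrasping as you go), keep hold of it as the spring underneath pushes it off, and stand it on its open rim in the aluminium tray. Then draw the filter element out of the open neck and put it in the tray as well, upright or lying. Set both down rather than dropping them, let neither end up on the bench, and leave the other things on the bench where they are.

Things in the scene. Friction and masses are not known exactly. Their poses are not given: they have to be found in the camera images.
- branch: inclined branch of the fixed brass Y-strainer. Origin: on its axis, at the 50 mm ring seat which the closed cap's rim stands on, 121 mm above the bench. z: outward along the common axis of branch, neck, cap and element, up and toward the robot, 0.52 rad (30 deg) off vertical; y level. The rest of the strainer is below 70 mm; above the seat's level nothing but cap and neck is within 65 mm of the axis.
- neck_end (a point): centre of the open end of the threaded neck (on the axis, branch z = 20.5 mm; 32 mm outside, 36 mm over the thread, 25 mm bore). Two-start right-hand thread rising 10 mm per turn: the cap turns anticlockwise seen from above (positive about branch z) and comes free after 8.6 to 9 rad (1.4 turns) and 14 mm of rise. A straight pull does not move it.
- cap_mid (a point): centre (half-way up) of the black ribbed screw cap, 46 mm across, 34 mm high, 50 to 100 g; closed top with a grey disc and a white pointer line, 3 mm skirt below, its z along its axis towards the top. Closed at the start: centre at branch z = 17 mm, top at 34 mm. Grip it across its 46 mm at any angle. Standing on its rim in the tray, its centre is 22 mm above the bench.
- follower (a joint): travel (m) of the sprung disc in the bore under the element: about 0 with the cap closed, 0.015 fully up. Its spring pushes element and cap outward with 7 N when closed and 4 N at the end of the thread; as the cap leaves the thread it lifts it about 1 mm more, and then nothing holds the cap on the tilted neck.
- element_mid (a point): centre (half-way along) of the filter element: 52 mm long, 40 to 85 g, steel gauze on a 23 mm foot disc with an orange head 20 mm across and 16 mm long on top; z along it towards the head. At the start hidden in bore and cap, centre at branch z = -2 mm. With the cap off it stands loose at z = 13 mm, top at z = 39 mm, 18.5 mm clear of the neck's end; pulls straight out, free after 34 mm.
- tray: fixed open aluminium tray, 150 mm (its x) by 230 mm (its y), walls 20 mm high and 3 mm thick, with a grey mat. Origin: under its centre, on the bench; the upper face of the mat is 5 mm above the bench.
- screwdriver_red: screwdriver with a red handle, 204 mm long; bystander, to be left where it is; origin under its middle
- calliper: digital calliper, 200 mm long; bystander, to be left where it is; origin under its middle
- gauge_block: small grey steel block, 36x36x30 mm; bystander, to be left where it is; origin under its middle
- tape_measure: tape measure standing on edge, 58 mm tall; bystander, to be left where it is; origin under its middle

How it is judged:
On the way, in this order (a step that is already met when the one before it is completed fails the run):
1. the cap is off the neck and held by the fingers (z of cap_mid in the frame of branch above 0.042 m and height (world z) of cap_mid above 0.1 m and contact force between the fingers and cap above 0.5 N), for 0.2 s.
2. the cap stands on its rim in the tray, let go, while the element is still in the neck (x of cap_mid in the frame of tray between -0.07 and 0.07 m and y of cap_mid in the frame of tray between -0.11 and 0.11 m and height (world z) of cap_mid below 0.027 m and angle between cap_mid's own z axis and vertical below 0.15 rad and linear speed of cap below 0.02 m/s and angular speed of cap below 0.5 rad/s and contact force between the fingers and cap below 0.05 N and z of element_mid in the frame of branch below 0.025 m and distance between element_mid and branch below 0.035 m), for 0.2 s.
At the end, for the whole second after the job is handed in: the cap stands on its open rim inside the tray (upright within 0.15 rad, its centre less than 27 mm above the bench) and the filter element stands or lies inside the tray (its centre less than 36 mm above the bench), both centres at least 5 mm within the tray's outline, both at rest and released (x of cap_mid in the frame of tray between -0.07 and 0.07 m and y of cap_mid in the frame of tray between -0.11 and 0.11 m and height (world z) of cap_mid below 0.027 m and angle between cap_mid's own z axis and vertical below 0.15 rad and linear speed of each of cap, element below 0.02 m/s and angular speed of each of cap, element below 0.5 rad/s and x of element_mid in the frame of tray between -0.07 and 0.07 m and y of element_mid in the frame of tray between -0.11 and 0.11 m and height (world z) of element_mid below 0.036 m and contact force between the fingers and cap below 0.05 N and contact force between the fingers and element below 0.05 N); the robot touches nothing.
It fails at once if the cap ends up on the bench outside the tray (height (world z) of cap_mid below 0.028 m and (x of cap_mid in the frame of tray above 0.075 m or x of cap_mid in the frame of tray below -0.075 m or y of cap_mid in the frame of tray above 0.115 m or y of cap_mid in the frame of tray below -0.115 m)).
It fails at once if the element ends up on the bench outside the tray (height (world z) of element_mid below 0.029 m and (x of element_mid in the frame of tray above 0.075 m or x of element_mid in the frame of tray below -0.075 m or y of element_mid in the frame of tray above 0.115 m or y of element_mid in the frame of tray below -0.115 m)).
It fails at once if the cap is dropped into the tray (from more than about 40 mm) (height (world z) of cap_mid below 0.05 m and linear speed of cap above 0.9 m/s).
It fails at once if the element is dropped into the tray (from more than about 40 mm) (height (world z) of element_mid below 0.06 m and linear speed of element above 0.9 m/s).
It fails at once if a bystander is displaced by more than 30 mm (distance of any of screwdriver_red, calliper, gauge_block, tape_measure from where it was at the start of the episode above 0.03 m).
It also fails if it takes over 72 s, if anything falls off the work surface, if the arm or the gripper's body presses on something with over 40 N, if the wrist force passes 120 N, or if a joint passes its speed limit or range.

## Working session

There is one attempt and no reset: what is moved stays moved. The work goes in short steps, Python scripts to look and compute and a tool call to move; the robot and the scene stay as the last step left them, time stands still between calls to the robot, and variables do not carry over. Pictures are saved under pics/ and viewed, about 8 in all and at most 12, crops included, and the job is handed in when it is done.

Besides the shell and the picture viewer there is one more tool, called after "Emit:" as name([rows], argument=value, ...), one row to a line, values as JSON. servo_tool: Moves the arm, as the interface text tells. Its arguments: {"type":"object","properties":{"deltas":{"type":"array","items":{"type":"object","properties":{"grip":{"type":"number"},"offset":{"type":"array","items":{"type":"number"}},"spin":{"type":"number"}}}},"force":{"type":"number"}},"required":["deltas"]}

```bash
ls; mkdir -p pics; cat > h.py <<'E'
import numpy as np, cv2
from plant import status, eyes, order, r
from scipy.spatial.transform import Rotation as R
def P(name): 
    c=eyes.camera_params(name); return np.array(c["camera_matrix"]),np.array(c["R"]),np.array(c["t"])
def cloud(depth,p):
    K,Rm,t=p; v,u=np.indices(depth.shape)
    c=np.stack([(u-K[0,2])/K[0,0]*depth,(v-K[1,2])/K[1,1]*depth,depth],-1)
    return (c-t)@Rm
def ray(uv,p,z):
    K,Rm,t=p; d=Rm.T@np.linalg.solve(K,[uv[0],uv[1],1]); o=-Rm.T@t
    return o+d*(z-o[2])/d[2]
def tool():
    o=status.get_obs(); q=o["orientation"]; return np.array(o["tcp_pos"]),R.from_quat([q[1],q[2],q[3],q[0]]).as_matrix()
E
python3 - <<'E'
from h import *
o=status.get_obs(); print(o); print(tool()[1].round(3)); print(r.tip_reach)
for n in("scene","top"):
    im,d=eyes.grab_frame(n); p=P(n); np.savez(f"pics/{n}0.npz",im=im,d=d,K=p[0],R=p[1],t=p[2])
    cv2.imwrite(f"pics/{n}0.png",im[:,:,::-1]); print(n,-p[1].T@p[2])
E
```

```text
pics
{'t': 0.0, 'joint_positions': array([ 1.08871574e+00,  2.91281100e-01, -1.54075972e-01,  1.12669423e+00,
       -2.52482448e-05,  1.43152999e+00]), 'dq': array([-0.0016767 , -0.00052061,  0.00057907,  0.00115569,  0.00014912,
        0.0007766 ]), 'effort': array([ 2.55551764e-03, -5.37140429e+01,  3.31375015e+01,  1.57512270e-02,
        5.23045927e-06, -5.26150941e-06]), 'tcp_pos': array([0.17626684, 0.49408576, 0.22775067]), 'orientation': array([-1.79803825e-04,  1.70568982e-01,  9.85345538e-01, -6.01309790e-04]), 'ft_force': array([ 0.91962664, -0.36240527,  0.50792189]), 'moment': array([-0.0430211 ,  0.0183412 , -0.01251471]), 'finger_gap': 1.0026011939840949}
[[-0.942  0.336 -0.001]
 [ 0.336  0.942 -0.001]
 [ 0.    -0.001 -1.   ]]
0.022
scene [-0.19717284 -0.85672796  1.16403339]
top [ 0.38195811 -0.00195382  1.78481825]
```

View pics/scene0.png

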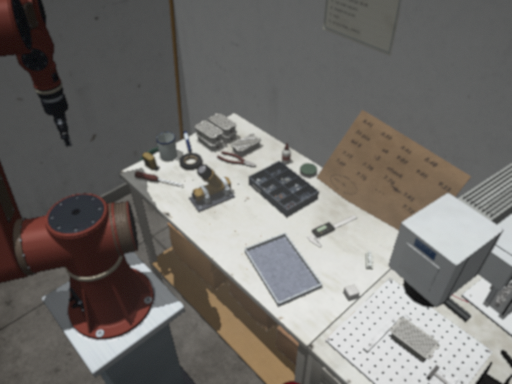

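View pics/top0.png

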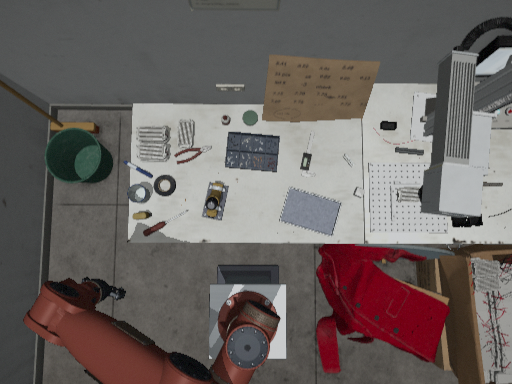

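```bash
python3 - <<'E'
from h import *
T=np.load("pics/top0.npz"); p=(T["K"],T["R"],T["t"]); X=cloud(T["d"],p); im=T["im"]
sub=np.s_[178:222,198:234]
x=X[sub].reshape(-1,3); m=x[:,2]>0.11
print("high pts",x[m].round(3).tolist()[:60])
# tray blob: greyish-blue
hsv=cv2.cvtColor(im,cv2.COLOR_RGB2HSV); print(hsv[211,310],hsv[225,250])
mk=np.zeros(im.shape[:2],np.uint8); b=im.astype(int)
mk[175:245,270:350]=((hsv[...,2]<190)*255).astype(np.uint8)[175:245,270:350]
mk=cv2.morphologyEx(mk,cv2.MORPH_OPEN,np.ones((3,3)))
cs=cv2.findContours(mk,0,2)[0]; c=max(cs,key=cv2.contourArea); rc=cv2.minAreaRect(c); print(rc)
bx=cv2.boxPoints(rc); w=np.array([ray(u,p,0.015) for u in bx]); print(w.round(3), w.mean(0))
print("sides",np.linalg.norm(w-np.roll(w,1,0),axis=1))
c=cv2.resize(im[165:250,120:350],None,fx=3.4,fy=3.4,interpolation=cv2.INTER_CUBIC); cv2.imwrite("pics/topc.png",c[:,:,::-1])
# wrist cam vs tool
pw=P("wrist"); t,Rt=tool(); print("wrist cam in tool",Rt.T@(-pw[1].T@pw[2]-t),"axis",Rt.T@pw[1].T[:,2], pw[0])
E
```

```text
high pts [[0.382, -0.002, 1.785], [0.382, -0.002, 1.785], [0.514, 0.139, 0.111], [0.514, 0.135, 0.112], [0.509, 0.15, 0.122], [0.508, 0.146, 0.129], [0.508, 0.142, 0.13], [0.508, 0.138, 0.131], [0.509, 0.134, 0.125], [0.509, 0.127, 0.114], [0.504, 0.154, 0.126], [0.504, 0.149, 0.131], [0.504, 0.146, 0.129], [0.504, 0.141, 0.136], [0.504, 0.137, 0.137], [0.504, 0.134, 0.132], [0.504, 0.13, 0.132], [0.505, 0.127, 0.119], [0.382, -0.002, 1.785], [0.501, 0.158, 0.121], [0.5, 0.154, 0.127], [0.5, 0.15, 0.128], [0.5, 0.145, 0.135], [0.5, 0.141, 0.137], [0.5, 0.137, 0.134], [0.5, 0.133, 0.135], [0.5, 0.13, 0.132], [0.501, 0.126, 0.124], [0.501, 0.122, 0.126], [0.382, -0.002, 1.785], [0.497, 0.162, 0.123], [0.496, 0.157, 0.136], [0.496, 0.153, 0.136], [0.495, 0.148, 0.145], [0.495, 0.144, 0.151], [0.496, 0.141, 0.141], [0.495, 0.136, 0.145], [0.496, 0.133, 0.136], [0.496, 0.129, 0.138], [0.496, 0.126, 0.132], [0.496, 0.122, 0.128], [0.497, 0.119, 0.12], [0.493, 0.162, 0.124], [0.491, 0.155, 0.154], [0.382, -0.002, 1.785], [0.491, 0.147, 0.151], [0.491, 0.144, 0.148], [0.491, 0.139, 0.153], [0.491, 0.136, 0.15], [0.491, 0.132, 0.146], [0.492, 0.129, 0.134], [0.492, 0.125, 0.135], [0.492, 0.122, 0.132], [0.493, 0.119, 0.119], [0.489, 0.166, 0.123], [0.487, 0.159, 0.152], [0.487, 0.155, 0.151], [0.486, 0.15, 0.16], [0.486, 0.147, 0.159], [0.487, 0.144, 0.15]]
[108  30 146] [ 38   5 189]
((309.5, 207.0), (64.0, 79.0), 90.0)
[[ 0.603 -0.093  0.015]
 [ 0.605 -0.429  0.015]
 [ 0.334 -0.424  0.015]
 [ 0.334 -0.093  0.015]] [ 0.46888708 -0.25967837  0.015     ]
sides [0.26927668 0.33644936 0.27010382 0.33099975]
wrist cam in tool [ 0.06755814 -0.00083929 -0.14550498] axis [-0.26654273 -0.00117237  0.96382239] [[331.27980749   0.         258.53703026]
 [  0.         331.27980749 190.46352232]
 [  0.           0.           1.        ]]
```

View pics/topc.png

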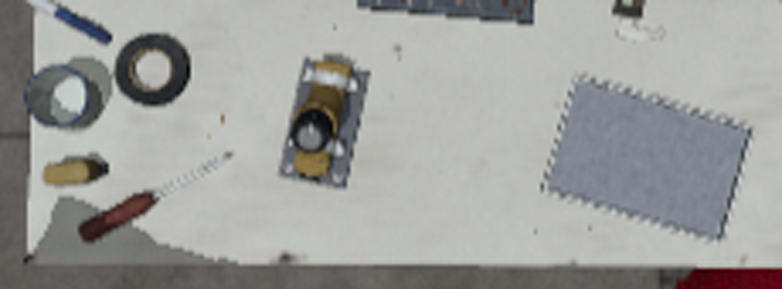

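```bash
python3 - <<'E'
from h import *
T=np.load("pics/top0.npz"); p=(T["K"],T["R"],T["t"]); X=cloud(T["d"],p)
w=np.array([ray((u/3.4+120,v/3.4+165),p,0.02) for u,v in [(582,77),(750,127),(722,240),(545,190)]]); print(w.round(3),w.mean(0).round(4),np.linalg.norm(w-np.roll(w,1,0),axis=1))
cx=lambda u,v,z:ray((u/3.4+120,v/3.4+165),p,z).round(3)
print("cap top",cx(315,133,.15),"plate ends",cx(313,181,.01),cx(338,62,.01))
x=X[178:222,198:234].reshape(-1,3); x=x[(x[:,2]>.13)&(x[:,2]<.2)]; print(x.mean(0),len(x),x.max(0),x.min(0))
A=np.c_[x[:,:2],np.ones(len(x))]; print(np.linalg.lstsq(A,x[:,2],rcond=None)[0])
print(tool()[0])
E
```

```text
[[ 0.549 -0.182  0.02 ]
 [ 0.488 -0.39   0.02 ]
 [ 0.349 -0.353  0.02 ]
 [ 0.409 -0.136  0.02 ]] [ 0.4485 -0.2652  0.02  ] [0.147403   0.21692104 0.14390671 0.22567663]
cap top [0.471 0.137 0.15 ] plate ends [0.419 0.151 0.01 ] [0.567 0.121 0.01 ]
[0.47563273 0.14170487 0.14704917] 138 [0.50807286 0.16396033 0.16333938] [0.44889811 0.1211189  0.13050699]
[-0.07284868  0.10378228  0.16699194]
[0.176269   0.49411904 0.22780377]
```

Emit:
servo_tool([
  {"offset": [-0.165, -0.098, -0.022], "grip": 1},
  {"offset": [-0.165, -0.098, -0.022], "grip": 1},
  {"offset": [-0.165, -0.098, -0.022], "grip": 1},
  {"offset": [-0.165, -0.098, -0.022], "grip": 1},
  {"offset": [-0.165, -0.098, -0.022], "grip": 1},
])

```text
$.deltas[0]: bad value
```

Emit:
servo_tool([
  {"offset": [-0.165, -0.098, 0]},
  {"offset": [-0.165, -0.098, 0]},
  {"offset": [-0.165, -0.098, 0]},
  {"offset": [-0.165, -0.098, 0]},
  {"offset": [-0.165, -0.098, 0]},
])

```text
$.deltas[0]: bad value
```

Emit:
servo_tool([
  {"offset": [-0.066, -0.039, 0], "spin": -8},
  {"offset": [-0.066, -0.039, 0], "spin": -8},
  {"offset": [-0.066, -0.039, 0], "spin": -8},
  {"offset": [-0.066, -0.039, 0], "spin": -8},
])

```text
$.deltas[0]: bad value
```

```bash
python3 - <<'E'
from h import *
t,Rt=tool(); print(t,Rt.round(3)); p=P("wrist"); im,d=eyes.grab_frame("wrist")
np.savez("pics/w1.npz",im=im,d=d,K=p[0],R=p[1],t=p[2]); cv2.imwrite("pics/w1.png",im[:,:,::-1])
print(status.get_obs()["t"],status.get_obs()["joint_positions"])
E
```

```text
[0.176269   0.49411904 0.22780377] [[-0.942  0.336 -0.001]
 [ 0.336  0.942 -0.001]
 [ 0.    -0.001 -1.   ]]
0.15 [ 1.08871711e+00  2.91141093e-01 -1.53900648e-01  1.12669603e+00
  1.76710137e-05  1.43149652e+00]
```

View pics/w1.png

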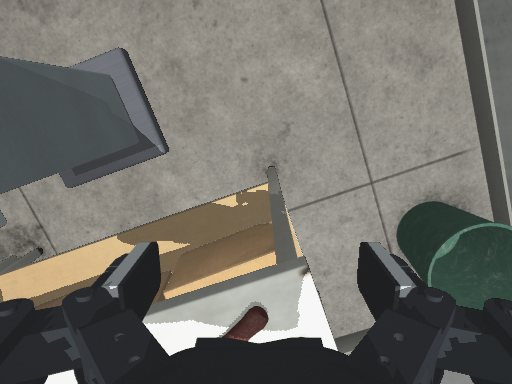

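Emit:
servo_tool([
  {"offset": [-0.165, -0.098, -0.022], "grip": 1, "spin": 0},
  {"offset": [-0.165, -0.098, -0.022], "grip": 1, "spin": 0},
  {"offset": [-0.165, -0.098, -0.022], "grip": 1, "spin": 0},
  {"offset": [-0.165, -0.098, -0.022], "grip": 1, "spin": 0},
  {"offset": [-0.165, -0.098, -0.022], "grip": 1, "spin": 0},
])

```text
t: 0.57
tcp_pos: [0.3004, 0.3442, 0.2506]
orientation: [0.0, 0.171, 0.985, -0.0]
ft_force: [0.1, 0.4, 0.0]
finger_gap: 1.002
```

Emit:
servo_tool([
  {"offset": [-0.165, -0.098, 0], "grip": 1, "spin": 0},
  {"offset": [-0.165, -0.098, 0], "grip": 1, "spin": 0},
  {"offset": [-0.165, -0.098, 0], "grip": 1, "spin": 0},
  {"offset": [-0.165, -0.098, 0], "grip": 1, "spin": 0},
  {"offset": [-0.165, -0.098, 0], "grip": 1, "spin": 0},
])

```text
t: 0.98
tcp_pos: [0.4233, 0.196, 0.2502]
orientation: [0.0, 0.171, 0.985, -0.0]
ft_force: [0.1, 0.2, -0.2]
finger_gap: 0.997
```

Emit:
servo_tool([
  {"offset": [-0.064, -0.037, 0], "grip": 1, "spin": -8},
  {"offset": [-0.064, -0.037, 0], "grip": 1, "spin": -8},
  {"offset": [-0.064, -0.037, 0], "grip": 1, "spin": -8},
  {"offset": [-0.064, -0.037, 0], "grip": 1, "spin": -8},
])

```text
t: 1.32
tcp_pos: [0.47, 0.1411, 0.2498]
orientation: [-0.0, 0.103, 0.995, -0.0]
ft_force: [0.1, 0.3, 0.6]
finger_gap: 0.998
```

```bash
python3 - <<'E'
from h import *
t,Rt=tool(); print(t,Rt.round(3)); p=P("wrist"); im,d=eyes.grab_frame("wrist")
np.savez("pics/w1.npz",im=im,d=d,K=p[0],R=p[1],t=p[2]); cv2.imwrite("pics/w2.png",im[:,:,::-1])
print(status.get_obs()["t"],status.get_obs()["joint_positions"])
E
```

```text
[0.46997298 0.1410756  0.24983481] [[-0.979  0.205 -0.001]
 [ 0.205  0.979 -0.   ]
 [ 0.001 -0.    -1.   ]]
1.3667 [ 1.44570636e-01  2.13621865e-01 -1.99065592e-01  1.15918340e+00
  2.48647329e-04  3.49874615e-01]
```

View pics/w2.png

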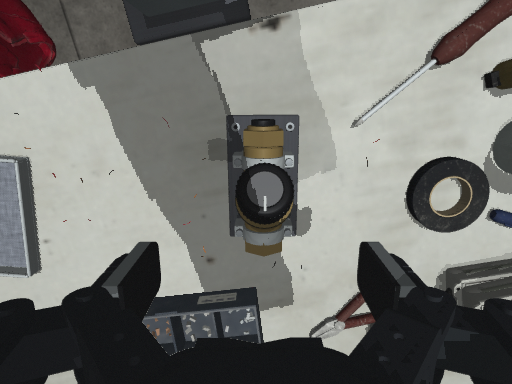

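```bash
python3 - <<'E'
from h import *
T=np.load("pics/w1.npz"); p=(T["K"],T["R"],T["t"]); X=cloud(T["d"],p); im=T["im"]; t,Rt=tool()
hsv=cv2.cvtColor(im,cv2.COLOR_RGB2HSV)
sub=np.zeros(im.shape[:2],bool); sub[150:232,230:300]=1
# disc: grey pixels inside cap
g=(sub&(hsv[...,2]>60)&(hsv[...,2]<180)&(hsv[...,1]<60)&(X[...,2]>0.137)&(X[...,2]<.17)).astype(np.uint8)
n,l,s,c=cv2.connectedComponentsWithStats(g); i=1+np.argmax(s[1:,4]); print(s[i],c[i])
x=X[l==i]; ctr=x.mean(0); n=np.linalg.svd(x-ctr)[2][2]; n*=np.sign(n[2]); print("disc c",ctr.round(4),"n",n.round(3),"yaw",np.degrees(np.arctan2(-n[1],-n[0])),"tilt",np.degrees(np.arccos(n[2])))
# ray at the centroid with known top height 0.121+0.034*.866
print("ray",ray(c[i],p,.121+.034*np.cos(.52)).round(4))
yaw=np.arctan2(Rt[0,1]*-1,Rt[1,1]); N=np.array([-np.sin(.52)*np.cos(yaw),-np.sin(.52)*np.sin(yaw),np.cos(.52)]);print("tool-yaw N",N,np.degrees(yaw))
top=ray(c[i],p,.121+.034*np.cos(.52)); 
for z in(0,17,34,39): print(z,(top+N*(z-34)/1000).round(4))
# cap black region extent at all heights in tool frame
b=sub&(X[...,2]>.12)&(X[...,2]<.2); y=(X[b]-t)@Rt; print("tool frame extents",np.percentile(y,[1,50,99],axis=0).round(4))
# finger tips (nearest pixels in lower half)
f=(T["d"]>0)&(T["d"]<.2); y=(X[f]-t)@Rt; y=y[np.abs(y[:,1])<.06]; print("fingers z max",np.percentile(y[:,2],[50,99,100]), "inner y",np.abs(y[y[:,2]>.0][:,1]).min() if (y[:,2]>0).any() else None)
E
```

```text
[250 171  33  42 884] [266.90497738 188.66176471]
disc c [0.4695 0.1466 0.1506] n [-0.49   0.109  0.865] yaw -12.542225028696327 tilt 30.111914289422774
ray [0.4696 0.1465 0.1505]
tool-yaw N [-0.48644518  0.10129638  0.86781918] -11.763054938653024
0 [0.4861 0.1431 0.121 ]
17 [0.4778 0.1448 0.1358]
34 [0.4696 0.1465 0.1505]
39 [0.4671 0.147  0.1548]
tool frame extents [[-0.0393 -0.0196  0.0899]
 [-0.0044  0.0023  0.1003]
 [ 0.017   0.0249  0.1268]]
fingers z max [-0.07885097 -0.02061395 -0.01546639] inner y None
```

Emit:
servo_tool([
  {"offset": [-0.0044, 0.0047, 0.03], "grip": 1, "spin": 7},
  {"offset": [-0.0044, 0.0047, 0.065], "grip": 1, "spin": 14},
  {"offset": [-0.0044, 0.0047, 0.0988], "grip": 1, "spin": 21},
  {"offset": [-0.0044, 0.0047, 0.0988], "grip": 1, "spin": 28},
  {"offset": [-0.0044, 0.0047, 0.0988], "grip": 1, "spin": 30},
])

```text
t: 1.78
tcp_pos: [0.4718, 0.1472, 0.1495]
orientation: [-0.002, 0.358, 0.934, -0.001]
ft_force: [-0.2, -0.4, 0.1]
finger_gap: 0.999
```

Emit:
servo_tool([
  {"offset": [0, 0, 0], "grip": 0.3, "spin": 0},
  {"offset": [0, 0, 0], "grip": 0.3, "spin": 0},
  {"offset": [0, 0, 0], "grip": 0.3, "spin": 0},
  {"offset": [0, 0, 0], "grip": 0.3, "spin": 0},
  {"offset": [0, 0, 0], "grip": 0.3, "spin": 0},
], force=60)

```text
t: 2.2
tcp_pos: [0.4753, 0.1472, 0.1522]
orientation: [0.001, 0.355, 0.935, 0.001]
ft_force: [4.4, 10.8, 3.3]
finger_gap: 0.311
```

Emit:
servo_tool([
  {"offset": [0, 0, 0], "grip": 0.3, "spin": -7},
  {"offset": [0, 0, 0], "grip": 0.3, "spin": -14},
  {"offset": [0, 0, 0], "grip": 0.3, "spin": -20},
])

```text
t: 2.45
tcp_pos: [0.476, 0.1469, 0.1526]
orientation: [0.002, 0.184, 0.983, 0.001]
ft_force: [1.8, 2.9, 5.6]
finger_gap: 0.301
```

```bash
python3 - <<'E'
from h import *
t,Rt=tool(); p=P("wrist"); im,d=eyes.grab_frame("wrist")
np.savez("pics/w3.npz",im=im,d=d,K=p[0],R=p[1],t=p[2]); cv2.imwrite("pics/w3.png",im[:,:,::-1])
o=status.get_obs();print(o["t"],t,o["ft_force"],o["moment"])
E
```

```text
2.5 [0.47604492 0.14690372 0.152564  ] [2.04318356 3.70569076 6.23487909] [ 0.72154473 -0.45245462 -0.10633912]
```

View pics/w3.png

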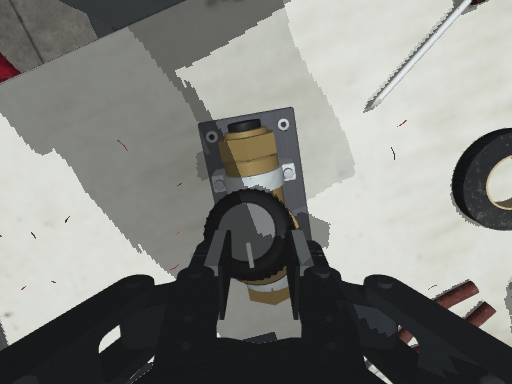

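```bash
python3 - <<'E'
from h import *
T=np.load("pics/w3.npz"); p=(T["K"],T["R"],T["t"]); X=cloud(T["d"],p); t,Rt=tool()
Y=(X-t)@Rt
for v in(225,235,245,255,265,275,285): print(v,[(u,*(Y[v,u]*1000).round(0).astype(int)) for u in range(200,320,8)])
E
```

```text
225 [(200, np.int64(-49), np.int64(-58), np.int64(153)), (208, np.int64(8), np.int64(-26), np.int64(8)), (216, np.int64(8), np.int64(-22), np.int64(7)), (224, np.int64(8), np.int64(-18), np.int64(7)), (232, np.int64(9), np.int64(-14), np.int64(5)), (240, np.int64(9), np.int64(-10), np.int64(5)), (248, np.int64(8), np.int64(-6), np.int64(5)), (256, np.int64(9), np.int64(-2), np.int64(4)), (264, np.int64(9), np.int64(2), np.int64(4)), (272, np.int64(9), np.int64(5), np.int64(4)), (280, np.int64(10), np.int64(9), np.int64(2)), (288, np.int64(9), np.int64(13), np.int64(4)), (296, np.int64(-3), np.int64(20), np.int64(33)), (304, np.int64(-47), np.int64(41), np.int64(146)), (312, np.int64(-50), np.int64(50), np.int64(153))]
235 [(200, np.int64(-60), np.int64(-59), np.int64(154)), (208, np.int64(4), np.int64(-26), np.int64(4)), (216, np.int64(11), np.int64(-19), np.int64(-14)), (224, np.int64(12), np.int64(-16), np.int64(-14)), (232, np.int64(4), np.int64(-14), np.int64(3)), (240, np.int64(4), np.int64(-10), np.int64(4)), (248, np.int64(5), np.int64(-6), np.int64(2)), (256, np.int64(5), np.
[... 3420 characters left out ...]
 np.int64(12), np.int64(-17), np.int64(-54)), (216, np.int64(7), np.int64(-15), np.int64(-46)), (224, np.int64(1), np.int64(-14), np.int64(-36)), (232, np.int64(-114), np.int64(-29), np.int64(153)), (240, np.int64(-115), np.int64(-21), np.int64(153)), (248, np.int64(-78), np.int64(-10), np.int64(93)), (256, np.int64(-33), np.int64(-3), np.int64(20)), (264, np.int64(-73), np.int64(2), np.int64(84)), (272, np.int64(-72), np.int64(9), np.int64(84)), (280, np.int64(-73), np.int64(15), np.int64(84)), (288, np.int64(-11), np.int64(12), np.int64(-17)), (296, np.int64(3), np.int64(12), np.int64(-41)), (304, np.int64(12), np.int64(13), np.int64(-55)), (312, np.int64(12), np.int64(15), np.int64(-55))]
```

Emit:
servo_tool([
  {"offset": [0, 0, -0.035], "grip": 0.54, "spin": 10},
  {"offset": [0, 0, -0.07], "grip": 0.54, "spin": 10},
  {"offset": [0, 0, -0.07], "grip": 0.54, "spin": 10},
  {"offset": [0, 0, -0.07], "grip": 0.54, "spin": 10},
])

```text
t: 2.83
tcp_pos: [0.4758, 0.1465, 0.2234]
orientation: [0.002, 0.272, 0.962, 0.001]
ft_force: [-0.6, 0.3, -0.6]
finger_gap: 0.539
```

```bash
python3 - <<'E'
from h import *
t,Rt=tool(); p=P("wrist"); im,d=eyes.grab_frame("wrist"); o=status.get_obs()
print(t,o["finger_gap"],o["ft_force"],o["moment"])
np.savez("pics/w4.npz",im=im,d=d,K=p[0],R=p[1],t=p[2]); cv2.imwrite("pics/w4.png",im[:,:,::-1])
Y=(cloud(d,p)-t)@Rt; f=(d>.05)&(Y[...,2]<.05)
for s in(-1,1):
  y=Y[f&(Y[...,1]*s>0)]*1000; y=y[np.argsort(-y[:,2])][:12]; print(y.round(0).tolist())
E
```

```text
[0.4758234  0.14649322 0.22344583] 0.5384965285781145 [-0.58373624 -0.05463143 -1.03094334] [-0.00510706  0.04618374 -0.04136991]
[[6.0, -24.0, -5.0], [4.0, -24.0, -5.0], [-7.0, -24.0, -5.0], [-6.0, -24.0, -6.0], [-5.0, -24.0, -6.0], [5.0, -24.0, -6.0], [-7.0, -24.0, -6.0], [6.0, -24.0, -6.0], [3.0, -24.0, -6.0], [-5.0, -24.0, -6.0], [-7.0, -24.0, -6.0], [2.0, -24.0, -6.0]]
[[3.0, 22.0, -5.0], [3.0, 22.0, -5.0], [-6.0, 22.0, -5.0], [4.0, 22.0, -5.0], [6.0, 22.0, -5.0], [-5.0, 22.0, -5.0], [-6.0, 22.0, -5.0], [7.0, 22.0, -6.0], [-6.0, 22.0, -6.0], [6.0, 22.0, -6.0], [5.0, 22.0, -6.0], [3.0, 22.0, -6.0]]
```

View pics/w4.png

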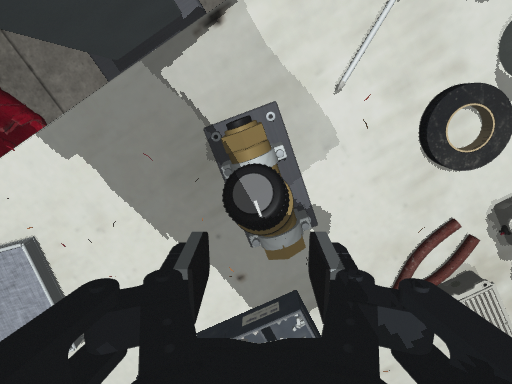

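Emit:
servo_tool([
  {"offset": [0, 0, 0.03], "grip": 1, "spin": 7},
  {"offset": [0, 0, 0.055], "grip": 1, "spin": 10},
  {"offset": [0, 0, 0.08], "grip": 1, "spin": 10},
  {"offset": [0, 0, 0.095], "grip": 1, "spin": 10},
  {"offset": [0, 0, 0.095], "grip": 1, "spin": 10},
])

```text
t: 3.3
tcp_pos: [0.4711, 0.1457, 0.1225]
orientation: [-0.003, 0.355, 0.935, -0.002]
ft_force: [-1.6, -0.4, -0.7]
finger_gap: 1.001
```

Emit:
servo_tool([
  {"offset": [0, 0, 0], "grip": 0.4, "spin": 0},
  {"offset": [0, 0, 0], "grip": 0.4, "spin": 0},
  {"offset": [0, 0, 0], "grip": 0.4, "spin": 0},
  {"offset": [0, 0, 0], "grip": 0.4, "spin": 0},
], force=60)

```text
t: 3.63
tcp_pos: [0.4747, 0.1463, 0.1275]
orientation: [0.0, 0.355, 0.935, 0.0]
ft_force: [-2.2, -0.6, 5.1]
finger_gap: 0.543
```

Emit:
servo_tool([
  {"offset": [0, 0, 0], "grip": 0.4, "spin": -7},
  {"offset": [0, 0, 0], "grip": 0.4, "spin": -14},
  {"offset": [0, 0, 0], "grip": 0.4, "spin": -21},
  {"offset": [0, 0, -0.001], "grip": 0.4, "spin": -28},
  {"offset": [0, 0, -0.001], "grip": 0.4, "spin": -35},
])

```text
t: 4.05
tcp_pos: [0.4734, 0.1435, 0.1287]
orientation: [-0.0, 0.056, 0.998, -0.003]
ft_force: [-9.4, -17.2, 15.3]
finger_gap: 0.529
```

```bash
cat >> h.py <<'E'
def look(tag, zlo=.13, zhi=.2):
    """pointer angle in the cap's plane (deg, anticlockwise from downhill->level) and disc centre from the wrist camera"""
    t,Rt=tool(); p=P("wrist"); im,d=eyes.grab_frame("wrist"); X=cloud(d,p)
    np.savez(f"pics/{tag}.npz",im=im,d=d,K=p[0],R=p[1],t=p[2]); cv2.imwrite(f"pics/{tag}.png",im[:,:,::-1])
    hsv=cv2.cvtColor(im,cv2.COLOR_RGB2HSV); near=(np.hypot(X[...,0]-.468,X[...,1]-.1465)<.03)&(X[...,2]>zlo)&(X[...,2]<zhi)
    g=(near&(hsv[...,2]>60)&(hsv[...,1]<60)).astype(np.uint8)
    n,l,s,c=cv2.connectedComponentsWithStats(g); i=1+np.argmax(s[1:,4]); x=X[l==i]; ctr=np.median(x,0)
    nrm=np.linalg.svd(x-x.mean(0),full_matrices=False)[2][2]; nrm*=np.sign(nrm[2])
    v=hsv[...,2]; w=X[(l==i)&(v>np.percentile(v[l==i],99)*.82)]
    N=np.array([-.49,.106,.866]);N/=np.linalg.norm(N);ey=np.array([.21,.978,0]);ex=np.cross(ey,N)
    C=np.array([.4695,.1465,.1505]); C=C+N*((ctr-C)@N)
    dlt=w.mean(0)-C; o=status.get_obs()
    print("t",round(o["t"],2),"ptr deg",np.degrees(np.arctan2(dlt@ey,dlt@ex)).round(0),"len",np.hypot(dlt@ey,dlt@ex).round(4),"npx",len(w),len(x),"rise",((ctr-np.array([.4695,.1465,.1505]))@N).round(4),"n",nrm.round(2),"tcp",t.round(4),"ft",o["ft_force"].round(1),"gap",round(o["finger_gap"],3))
    return im,X
E
python3 - <<'E'
from h import *
look("a1")
E
```

```text
t 4.1 ptr deg 142.0 len 0.0031 npx 451 3766 rise 0.001 n [-0.45 -0.08  0.89] tcp [0.4734 0.1435 0.1287] ft [ -7.1 -11.6  11.4] gap 0.526
```

```bash
python3 -c "
import cv2; a=cv2.imread('pics/w2.png')[140:240,210:320]; b=cv2.imread('pics/a1.png')[150:330,170:350]
b=cv2.resize(b,None,fx=3,fy=3); cv2.imwrite('pics/a1c.png',b)"
```

```text
(no output)
```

View pics/a1c.png

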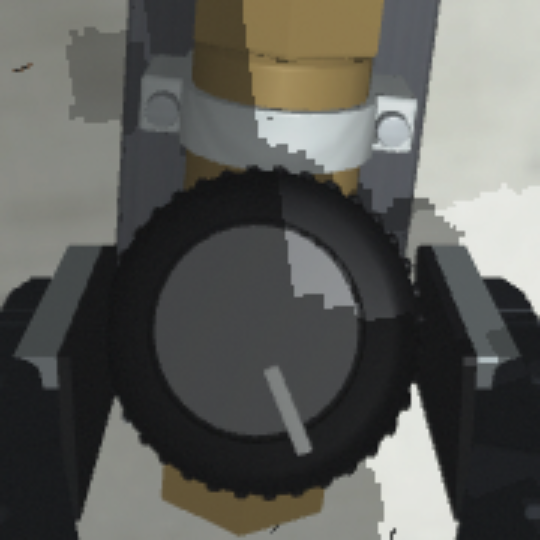

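Emit:
servo_tool([
  {"offset": [0, 0, 0], "grip": 0.4, "spin": -7},
  {"offset": [0, 0, 0], "grip": 0.4, "spin": -14},
  {"offset": [0, 0, 0], "grip": 0.4, "spin": -21},
  {"offset": [0, 0, -0.0005], "grip": 0.4, "spin": -28},
], force=80)

```text
t: 4.43
tcp_pos: [0.4739, 0.1417, 0.1303]
orientation: [-0.001, -0.186, 0.982, -0.005]
ft_force: [-14.3, -28.9, 33.8]
finger_gap: 0.517
```

```bash
cat >> h.py <<'E'
N=np.array([-.49,.106,.866]);N/=np.linalg.norm(N);ey=np.array([.21,.978,0]);ey/=np.linalg.norm(ey);ex=np.cross(ey,N)
C0=np.array([.4695,.1465,.1505])
def look(tag):
    t,Rt=tool(); p=P("wrist"); im,d=eyes.grab_frame("wrist"); X=cloud(d,p)
    np.savez(f"pics/{tag}.npz",im=im,d=d,K=p[0],R=p[1],t=p[2]); cv2.imwrite(f"pics/{tag}.png",im[:,:,::-1])
    Q=X-C0; a,b,h=Q@ex,Q@ey,Q@N; m=(np.hypot(a,b)<.0145)&(h>-.005)&(h<.06)&(d>.05)
    # rectified disc 60x60, small bar = top-hat bright
    v=cv2.cvtColor(im,cv2.COLOR_RGB2GRAY); th=cv2.morphologyEx(v,cv2.MORPH_TOPHAT,np.ones((11,11))); w=m&(th>35)
    o=status.get_obs(); ang=np.degrees(np.arctan2(b[w].mean(),a[w].mean())) if w.any() else None
    x=X[m]; n=np.linalg.svd(x-x.mean(0),full_matrices=False)[2][2]; n*=np.sign(n[2])
    print("t",round(o["t"],2),"ptr",ang,w.sum(),"rise mm",(np.median(h[m])*1000).round(1),"n",n.round(2),"tcp",t.round(4),"ft",o["ft_force"].round(1),"gap",round(o["finger_gap"],3))
E
python3 - <<'E'
from h import *
look("a2")
E
```

```text
t 4.48 ptr 96.66742016982776 368 rise mm 6.2 n [0.82 0.55 0.16] tcp [0.4739 0.1417 0.1303] ft [-13.5 -21.4  31.4] gap 0.515
```

Emit:
servo_tool([
  {"offset": [0, 0, 0], "grip": 0.8, "spin": 0},
  {"offset": [0, 0, 0], "grip": 0.8, "spin": 0},
  {"offset": [0, 0, 0], "grip": 0.8, "spin": 5},
  {"offset": [0, 0, 0], "grip": 0.8, "spin": 12},
  {"offset": [0, 0, 0], "grip": 0.8, "spin": 19},
])

```text
t: 4.9
tcp_pos: [0.4749, 0.1467, 0.1283]
orientation: [0.0, -0.018, 1.0, 0.0]
ft_force: [0.4, -0.4, 0.6]
finger_gap: 0.798
```

Emit:
servo_tool([
  {"offset": [0, 0, 0], "grip": 0.8, "spin": 7},
  {"offset": [0, 0, 0], "grip": 0.8, "spin": 14},
  {"offset": [0, 0, 0], "grip": 0.8, "spin": 14},
])

```text
t: 5.15
tcp_pos: [0.4748, 0.1467, 0.1282]
orientation: [0.0, 0.104, 0.995, 0.0]
ft_force: [0.8, -0.7, -0.3]
finger_gap: 0.798
```

```bash
python3 - <<'E'
from h import *
look("a3")
Q=np.load("pics/w1.npz"); im=cv2.resize(cv2.imread("pics/a3.png")[140:340,160:360],None,fx=2.5,fy=2.5); cv2.imwrite("pics/a3c.png",im)
E
```

```text
t 5.2 ptr 80.68166443659014 375 rise mm 5.1 n [-0.39 -0.08  0.92] tcp [0.4748 0.1467 0.1282] ft [0.2 0.5 0.1] gap 0.801
```

View pics/a3c.png

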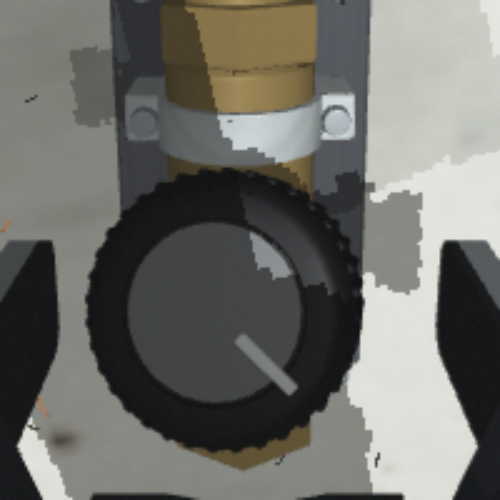

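```bash
cat >> h.py <<'E'
def disc(tag,seed,rad=33):
    """plane + outline of the grey disc about a seed pixel"""
    T=np.load(f"pics/{tag}.npz"); p=(T["K"],T["R"],T["t"]); X=cloud(T["d"],p)
    v,u=np.indices(T["d"].shape); m=(np.hypot(u-seed[0],v-seed[1])<rad)&(T["d"]>.05)
    x=X[m]
    for k in range(4):
        c=np.median(x,0) if k==0 else x.mean(0); n=np.linalg.svd(x-c,full_matrices=False)[2][2]; n*=np.sign(n[2]); e=(X[m]-c)@n; x=X[m][np.abs(e)<(.003,.002,.0015,.001)[k]]
    K,Rm,t=p; dd=Rm.T@np.linalg.solve(K,[*seed,1]); o=-Rm.T@t; s=((c-o)@n)/(dd@n); q=o+dd*s
    print(tag,"n",n.round(3),"centre",q.round(4),"rise",((q-C0)@N*1000).round(1),"lat ey",((q-C0)@ey*1000).round(1),"ex",((q-C0)@ex*1000).round(1),len(x),m.sum())
E
python3 - <<'E'
from h import *
disc("w1",(266.5,187),16); disc("a1",(255.7,260),28); disc("a3",(246,265),28)
E
```

```text
w1 n [-0.492  0.109  0.864] centre [0.4684 0.1465 0.15  ] rise 0.1 lat ey -0.3 ex -1.2 679 799
a1 n [-0.454 -0.083  0.887] centre [0.4686 0.1421 0.1517] rise 1.0 lat ey -4.5 ex 0.7 2174 2450
a3 n [-0.395 -0.084  0.915] centre [0.4693 0.1418 0.1554] rise 3.8 lat ey -4.7 ex 3.1 2207 2439
```

Emit:
servo_tool([
  {"offset": [0, 0, 0.003], "grip": 0.8, "spin": 7},
  {"offset": [0, 0, 0.003], "grip": 0.8, "spin": 14},
  {"offset": [0, 0, 0.003], "grip": 0.8, "spin": 21},
  {"offset": [0, 0, 0.003], "grip": 0.4, "spin": 21},
  {"offset": [0, 0, 0.003], "grip": 0.4, "spin": 21},
], force=70)

```text
t: 5.62
tcp_pos: [0.4737, 0.1455, 0.1253]
orientation: [-0.0, 0.278, 0.961, -0.001]
ft_force: [-5.2, -6.3, 11.7]
finger_gap: 0.564
```

Emit:
servo_tool([
  {"offset": [0, 0, 0], "grip": 0.4, "spin": 0},
  {"offset": [0, 0, 0], "grip": 0.4, "spin": -7},
  {"offset": [0, 0, 0], "grip": 0.4, "spin": -14},
  {"offset": [0, 0, -0.0005], "grip": 0.4, "spin": -21},
  {"offset": [0, 0, -0.0005], "grip": 0.4, "spin": -28},
])

```text
t: 6.03
tcp_pos: [0.472, 0.1431, 0.1262]
orientation: [-0.002, 0.035, 0.999, -0.004]
ft_force: [-16.5, -22.0, 28.8]
finger_gap: 0.547
```

Emit:
servo_tool([
  {"offset": [0, 0, 0], "grip": 0.4, "spin": -7},
  {"offset": [0, 0, -0.0005], "grip": 0.4, "spin": -14},
  {"offset": [0, 0, -0.0005], "grip": 0.7, "spin": -14},
  {"offset": [0, 0, -0.0005], "grip": 0.7, "spin": -14},
  {"offset": [0, 0, -0.0005], "grip": 0.7, "spin": -7},
])

```text
t: 6.45
tcp_pos: [0.4747, 0.1465, 0.1261]
orientation: [0.0, -0.024, 1.0, 0.0]
ft_force: [-0.1, -0.6, -0.5]
finger_gap: 0.7
```

Emit:
servo_tool([
  {"offset": [0.0005, 0, 0], "grip": 0.7, "spin": 7},
  {"offset": [0.0005, 0, 0], "grip": 0.7, "spin": 14},
  {"offset": [0.0005, 0, 0], "grip": 0.7, "spin": 14},
])

```text
t: 6.7
tcp_pos: [0.4741, 0.1467, 0.126]
orientation: [0.0, 0.102, 0.995, 0.0]
ft_force: [-0.1, -1.0, -0.3]
finger_gap: 0.698
```

```bash
python3 - <<'E'
from h import *
look("a4")
T=np.load("pics/a4.npz"); im=T["im"]; g=cv2.GaussianBlur(cv2.cvtColor(im,cv2.COLOR_RGB2GRAY),(3,3),0)
c=cv2.HoughCircles(g[200:330,190:320],cv2.HOUGH_GRADIENT,1,30,param1=60,param2=15,minRadius=28,maxRadius=40); print(c)
s=c[0][0]; disc("a4",(s[0]+190,s[1]+200),26)
cv2.imwrite("pics/a4c.png",cv2.resize(im[200:330,190:320][:,:,::-1],None,fx=3,fy=3))
E
```

```text
t 6.75 ptr 90.55319069045761 324 rise mm 5.6 n [-0.43 -0.09  0.9 ] tcp [0.4741 0.1467 0.126 ] ft [ 0.5 -0.2  0.1] gap 0.702
[[[51.5 66.5 35.7]]]
a4 n [-0.429 -0.097  0.898] centre [0.4679 0.1402 0.1551] rise 4.2 lat ey -6.5 ex 2.1 1901 2124
```

```bash
cat >> h.py <<'E'
def ptr(tag,box=(190,200,320,330)):
    """disc circle by Hough and pointer angle (deg anticlockwise from image down), then the disc's plane"""
    im=np.load(f"pics/{tag}.npz")["im"]; u0,v0,u1,v1=box
    g=cv2.GaussianBlur(cv2.cvtColor(im,cv2.COLOR_RGB2GRAY),(3,3),0)
    c=cv2.HoughCircles(g[v0:v1,u0:u1],cv2.HOUGH_GRADIENT,1,30,param1=60,param2=12,minRadius=28,maxRadius=42)[0][0]
    cu,cv,rr=c[0]+u0,c[1]+v0,c[2]; a=np.radians(np.arange(0,360,2)); rad=np.linspace(.45,.9,12)*rr
    s=cv2.remap(g.astype(np.float32),(cu+np.outer(np.sin(a),rad)).astype(np.float32),(cv+np.outer(np.cos(a),rad)).astype(np.float32),1)
    sc=np.min([s-np.roll(s,7,0),s-np.roll(s,-7,0)],0).mean(1); i=np.argmax(sc)
    print("circle",cu,cv,rr,"ptr",2*i,"score",sc[i].round(1)); disc(tag,(cu,cv),26)
E
python3 - <<'E'
from h import *
ptr("w1",(215,140,315,240)) if 0 else None
for a in("a1","a3","a4"): ptr(a)
E
```

```text
circle 254.5 260.5 34.6 ptr 24 score 55.0
a1 n [-0.452 -0.083  0.888] centre [0.4688 0.1416 0.1517] rise 0.9 lat ey -5.0 ex 0.9 1872 2121
circle 245.5 264.5 35.4 ptr 44 score 54.0
a3 n [-0.395 -0.085  0.915] centre [0.4691 0.1416 0.1553] rise 3.8 lat ey -4.9 ex 2.9 1918 2118
circle 241.5 268.5 34.7 ptr 84 score 52.6
a4 n [-0.428 -0.099  0.898] centre [0.4685 0.14   0.1555] rise 4.1 lat ey -6.5 ex 2.9 1898 2124
```

Emit:
servo_tool([
  {"offset": [0, -0.002, 0], "grip": 0.7, "spin": 7},
  {"offset": [0, -0.002, 0], "grip": 0.7, "spin": 14},
  {"offset": [0, -0.002, 0], "grip": 0.7, "spin": 21},
])

```text
t: 7.0
tcp_pos: [0.4737, 0.1445, 0.126]
orientation: [0.0, 0.28, 0.96, 0.0]
ft_force: [-0.1, 0.7, 0.4]
finger_gap: 0.699
```

Emit:
servo_tool([
  {"offset": [0, 0, 0], "grip": 0.4, "spin": 0},
  {"offset": [0, 0, 0], "grip": 0.4, "spin": 0},
  {"offset": [0, 0, 0], "grip": 0.4, "spin": 0},
  {"offset": [0, 0, 0], "grip": 0.4, "spin": -7},
  {"offset": [0, 0, -0.0005], "grip": 0.4, "spin": -14},
])

```text
t: 7.42
tcp_pos: [0.4733, 0.1427, 0.1266]
orientation: [0.0, 0.156, 0.988, -0.002]
ft_force: [-1.3, -11.9, 4.5]
finger_gap: 0.569
```

Emit:
servo_tool([
  {"offset": [0, 0, 0], "grip": 0.4, "spin": -7},
  {"offset": [0, 0, -0.0005], "grip": 0.4, "spin": -14},
  {"offset": [0, 0, -0.001], "grip": 0.4, "spin": -21},
  {"offset": [0, 0, -0.001], "grip": 0.4, "spin": -28},
  {"offset": [0, 0, -0.001], "grip": 0.7, "spin": -28},
])

```text
t: 7.83
tcp_pos: [0.4736, 0.1432, 0.1282]
orientation: [0.0, -0.089, 0.996, -0.001]
ft_force: [1.2, 0.3, 0.0]
finger_gap: 0.67
```

Emit:
servo_tool([
  {"offset": [0, 0, 0], "grip": 0.7, "spin": 0},
  {"offset": [0.0005, 0, 0.0005], "grip": 0.7, "spin": 7},
])

```text
t: 8.0
tcp_pos: [0.4734, 0.1446, 0.127]
orientation: [0.0, -0.023, 1.0, 0.0]
ft_force: [0.5, -0.5, 0.4]
finger_gap: 0.7
```

Emit:
servo_tool([
  {"offset": [0, 0, 0], "grip": 0.7, "spin": 7},
  {"offset": [0, 0, 0], "grip": 0.7, "spin": 14},
  {"offset": [0, 0, 0], "grip": 0.7, "spin": 21},
  {"offset": [0, 0, 0], "grip": 0.7, "spin": 28},
  {"offset": [0, 0, 0], "grip": 0.7, "spin": 35},
])

```text
t: 8.42
tcp_pos: [0.4731, 0.1447, 0.1268]
orientation: [-0.0, 0.282, 0.959, 0.0]
ft_force: [0.0, 0.6, 0.5]
finger_gap: 0.7
```

Emit:
servo_tool([
  {"offset": [0, 0, 0], "grip": 0.4, "spin": 0},
  {"offset": [0, 0, 0], "grip": 0.4, "spin": 0},
  {"offset": [0, 0, 0], "grip": 0.4, "spin": 0},
  {"offset": [0, 0, 0], "grip": 0.4, "spin": -7},
  {"offset": [0, 0, -0.0005], "grip": 0.4, "spin": -14},
])

```text
t: 8.83
tcp_pos: [0.4726, 0.1421, 0.1274]
orientation: [-0.0, 0.157, 0.988, -0.003]
ft_force: [-3.9, -13.6, 9.7]
finger_gap: 0.565
```

Emit:
servo_tool([
  {"offset": [0, 0, 0], "grip": 0.4, "spin": -7},
  {"offset": [0, 0, -0.0005], "grip": 0.4, "spin": -14},
  {"offset": [0, 0, -0.001], "grip": 0.4, "spin": -21},
  {"offset": [0, 0, -0.001], "grip": 0.4, "spin": -28},
  {"offset": [0, 0, -0.001], "grip": 0.7, "spin": -28},
])

```text
t: 9.25
tcp_pos: [0.473, 0.1433, 0.1288]
orientation: [0.0, -0.088, 0.996, -0.001]
ft_force: [-0.4, 0.9, -0.4]
finger_gap: 0.657
```

Emit:
servo_tool([
  {"offset": [0, 0, 0], "grip": 0.7, "spin": 0},
  {"offset": [0.0005, 0, 0.0005], "grip": 0.7, "spin": 7},
])

```text
t: 9.42
tcp_pos: [0.4729, 0.1446, 0.1279]
orientation: [0.0, -0.023, 1.0, 0.0]
ft_force: [-0.7, -0.3, -0.3]
finger_gap: 0.7
```

Emit:
servo_tool([
  {"offset": [0, 0, 0], "grip": 0.7, "spin": 7},
  {"offset": [0, 0, 0], "grip": 0.7, "spin": 14},
])

```text
t: 9.58
tcp_pos: [0.4726, 0.1447, 0.1277]
orientation: [-0.0, 0.103, 0.995, 0.0]
ft_force: [0.6, 0.1, -0.1]
finger_gap: 0.702
```

```bash
python3 - <<'E'
from h import *
look("a5"); ptr("a5")
E
```

```text
t 9.63 ptr 140.20432607591565 356 rise mm 11.0 n [-0.35 -0.02  0.94] tcp [0.4726 0.1447 0.1277] ft [ 0.3  0.1 -0.3] gap 0.699
circle 248.5 285.5 36.8 ptr 150 score 56.1
a5 n [-0.266 -0.104  0.958] centre [0.472  0.1399 0.162 ] rise 8.0 lat ey -5.9 ex 9.1 1904 2121
```

```bash
python3 - <<'E'
from h import *
im,d=eyes.grab_frame("scene"); a=cv2.resize(im[150:215,180:245],(400,400),interpolation=cv2.INTER_CUBIC)
b=cv2.resize(np.load("pics/a5.npz")["im"][180:380,160:360],(400,400))
cv2.imwrite("pics/a5c.png",np.hstack([a,b])[:,:,::-1])
E
```

```text
(no output)
```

View pics/a5c.png

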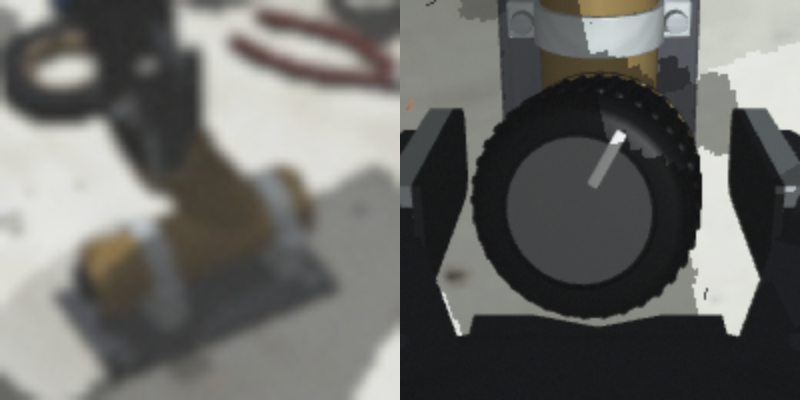

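Emit:
servo_tool([
  {"offset": [0, -0.003, 0], "grip": 0.4, "spin": 0},
  {"offset": [0, -0.003, 0], "grip": 0.4, "spin": 0},
  {"offset": [0, -0.003, 0], "grip": 0.4, "spin": 0},
  {"offset": [0.003, 0.0, 0.002], "grip": 0.4, "spin": 0},
  {"offset": [0.006, 0.0, 0.004], "grip": 0.4, "spin": 0},
], force=50)

```text
t: 10.1
tcp_pos: [0.4713, 0.1442, 0.1262]
orientation: [0.005, 0.101, 0.995, -0.001]
ft_force: [10.3, -9.5, 19.8]
finger_gap: 0.541
```

```bash
python3 - <<'E'
from h import *
look("a6"); ptr("a6")
E
```

```text
t 10.15 ptr 152.00498029407512 400 rise mm 9.1 n [-0.32 -0.05  0.95] tcp [0.4713 0.1442 0.1262] ft [ 9.  -6.2  8.2] gap 0.546
circle 255.5 280.5 38.0 ptr 154 score 58.8
a6 n [-0.301 -0.075  0.951] centre [0.4694 0.1425 0.1595] rise 7.4 lat ey -3.9 ex 5.2 1915 2121
```

Emit:
servo_tool([
  {"offset": [0.003, 0.001, 0.003], "grip": 0.4, "spin": 0},
  {"offset": [0.005, 0.001, 0.005], "grip": 0.4, "spin": 0},
  {"offset": [0.005, 0.001, 0.005], "grip": 0.4, "spin": 0},
])

```text
t: 10.4
tcp_pos: [0.4679, 0.1465, 0.1219]
orientation: [0.006, 0.101, 0.995, -0.001]
ft_force: [10.4, -6.2, 13.8]
finger_gap: 0.527
```

```bash
python3 - <<'E'
from h import *
look("a7"); ptr("a7")
E
```

```text
t 10.45 ptr 157.3036403485187 171 rise mm 6.5 n [ 0.99 -0.02  0.12] tcp [0.4679 0.1465 0.1219] ft [10.  -6.5 14.8] gap 0.525
circle 257.5 283.5 38.0 ptr 150 score 55.2
a7 n [-0.411  0.058  0.91 ] centre [0.4667 0.1454 0.1564] rise 6.4 lat ey -1.7 ex 0.8 1828 2121
```

Emit:
servo_tool([
  {"offset": [0, 0, 0], "grip": 0.4, "spin": -7},
  {"offset": [0, 0, -0.0005], "grip": 0.4, "spin": -14},
  {"offset": [0, 0, -0.0005], "grip": 0.4, "spin": -21},
  {"offset": [0, 0, -0.0005], "grip": 0.7, "spin": -21},
  {"offset": [0, 0, -0.0005], "grip": 0.7, "spin": -21},
], force=70)

```text
t: 10.87
tcp_pos: [0.4624, 0.1469, 0.1197]
orientation: [0.0, -0.082, 0.997, -0.0]
ft_force: [0.2, -0.1, -0.2]
finger_gap: 0.699
```

Emit:
servo_tool([
  {"offset": [0, 0, 0], "grip": 0.7, "spin": 7},
  {"offset": [0, 0, 0], "grip": 0.7, "spin": 14},
  {"offset": [0, 0, 0], "grip": 0.7, "spin": 21},
  {"offset": [0, 0, 0], "grip": 0.7, "spin": 28},
  {"offset": [0, 0, 0], "grip": 0.7, "spin": 35},
])

```text
t: 11.28
tcp_pos: [0.4614, 0.1476, 0.119]
orientation: [-0.001, 0.225, 0.974, -0.0]
ft_force: [0.1, 0.1, -0.7]
finger_gap: 0.703
```

Emit:
servo_tool([
  {"offset": [0, 0, 0], "grip": 0.7, "spin": 7},
  {"offset": [0, 0, 0], "grip": 0.4, "spin": 7},
  {"offset": [0, 0, 0], "grip": 0.4, "spin": 7},
  {"offset": [0, 0, 0], "grip": 0.4, "spin": 7},
  {"offset": [0, 0, 0], "grip": 0.4, "spin": 0},
])

```text
t: 11.7
tcp_pos: [0.4619, 0.1476, 0.1194]
orientation: [-0.0, 0.221, 0.975, -0.0]
ft_force: [-2.4, -2.8, 2.1]
finger_gap: 0.536
```

Emit:
servo_tool([
  {"offset": [0, 0, 0], "grip": 0.4, "spin": -7},
  {"offset": [0, 0, -0.0005], "grip": 0.4, "spin": -14},
])

```text
t: 11.87
tcp_pos: [0.4603, 0.1456, 0.1195]
orientation: [-0.001, 0.097, 0.995, -0.002]
ft_force: [-11.5, -13.8, 17.1]
finger_gap: 0.517
```

```bash
python3 - <<'E'
from h import *
look("a8"); ptr("a8")
E
```

```text
t 11.92 ptr -130.93820763110443 140 rise mm 9.4 n [0.94 0.07 0.33] tcp [0.4603 0.1456 0.1195] ft [-6.2 -7.8 10. ] gap 0.511
circle 253.5 309.5 37.2 ptr 194 score 57.5
a8 n [-0.384 -0.088  0.919] centre [0.4682 0.1413 0.157 ] rise 5.7 lat ey -5.4 ex 3.2 1895 2122
```

Emit:
servo_tool([
  {"offset": [0, 0, 0], "grip": 0.4, "spin": -7},
  {"offset": [0, 0, -0.0005], "grip": 0.4, "spin": -14},
  {"offset": [0, 0, -0.0005], "grip": 0.4, "spin": -21},
  {"offset": [0, 0, -0.0005], "grip": 0.7, "spin": -21},
  {"offset": [0, 0, -0.0005], "grip": 0.7, "spin": -21},
])

```text
t: 12.33
tcp_pos: [0.4611, 0.1467, 0.1201]
orientation: [-0.001, -0.083, 0.997, -0.0]
ft_force: [-1.2, -1.3, 0.1]
finger_gap: 0.703
```

Emit:
servo_tool([
  {"offset": [-0.006, -0.001, 0], "grip": 0.7, "spin": 7},
  {"offset": [-0.006, -0.001, 0], "grip": 0.7, "spin": 14},
  {"offset": [-0.006, -0.001, 0], "grip": 0.7, "spin": 21},
  {"offset": [-0.006, -0.001, 0], "grip": 0.7, "spin": 28},
  {"offset": [-0.006, -0.001, 0], "grip": 0.7, "spin": 35},
])

```text
t: 12.75
tcp_pos: [0.468, 0.1477, 0.1203]
orientation: [-0.0, 0.223, 0.975, 0.0]
ft_force: [0.6, -0.7, -0.0]
finger_gap: 0.698
```

Emit:
servo_tool([
  {"offset": [0, 0, 0], "grip": 0.7, "spin": 7},
  {"offset": [0, 0, 0], "grip": 0.4, "spin": 7},
  {"offset": [0, 0, 0], "grip": 0.4, "spin": 7},
  {"offset": [0, 0, 0], "grip": 0.4, "spin": 7},
  {"offset": [0, 0, 0], "grip": 0.4, "spin": 0},
])

```text
t: 13.17
tcp_pos: [0.4672, 0.1462, 0.1204]
orientation: [-0.0, 0.221, 0.975, -0.002]
ft_force: [-6.2, -13.8, 8.6]
finger_gap: 0.578
```

Emit:
servo_tool([
  {"offset": [0, 0, 0], "grip": 0.4, "spin": -7},
  {"offset": [0, 0, 0], "grip": 0.4, "spin": -14},
])

```text
t: 13.33
tcp_pos: [0.4668, 0.1433, 0.1208]
orientation: [-0.001, 0.098, 0.995, -0.005]
ft_force: [-11.4, -30.0, 24.9]
finger_gap: 0.578
```

```bash
python3 - <<'E'
from h import *
look("a9"); ptr("a9")
E
```

```text
t 13.38 ptr -91.99162653432683 11 rise mm 7.4 n [-0.65 -0.76  0.01] tcp [0.4668 0.1433 0.1208] ft [ -7.1 -19.5  15.5] gap 0.577
circle 239.5 296.5 39.2 ptr 214 score 52.8
a9 n [-0.344 -0.264  0.901] centre [0.4702 0.1346 0.1552] rise 2.5 lat ey -11.5 ex 5.1 1935 2123
```

Emit:
servo_tool([
  {"offset": [0, 0, 0], "grip": 0.75, "spin": 0},
  {"offset": [-0.004, -0.005, 0], "grip": 0.75, "spin": 0},
  {"offset": [-0.004, -0.005, 0], "grip": 0.4, "spin": 0},
  {"offset": [-0.004, -0.005, 0], "grip": 0.4, "spin": 0},
  {"offset": [-0.004, -0.005, 0], "grip": 0.4, "spin": 0},
], force=60)

```text
t: 13.8
tcp_pos: [0.4716, 0.1424, 0.1207]
orientation: [0.0, 0.101, 0.995, 0.001]
ft_force: [0.8, 4.7, 1.5]
finger_gap: 0.554
```

Emit:
servo_tool([
  {"offset": [0, 0.002, 0], "grip": 0.4, "spin": 0},
  {"offset": [0, 0.005, 0], "grip": 0.4, "spin": 0},
  {"offset": [0, 0.007, 0], "grip": 0.4, "spin": 0},
  {"offset": [0, 0.007, 0], "grip": 0.4, "spin": 0},
])

```text
t: 14.13
tcp_pos: [0.4722, 0.145, 0.1205]
orientation: [0.0, 0.102, 0.995, -0.004]
ft_force: [-2.3, -18.3, 8.6]
finger_gap: 0.549
```

```bash
python3 - <<'E'
from h import *
look("b1"); ptr("b1")
E
```

```text
t 14.18 ptr 173.0627544345137 346 rise mm 6.4 n [-0.34 -0.06  0.94] tcp [0.4722 0.145  0.1205] ft [ -0.9 -18.5   8.2] gap 0.549
circle 253.5 285.5 38.1 ptr 232 score 56.8
b1 n [-0.33  -0.064  0.942] centre [0.4705 0.1428 0.1572] rise 4.9 lat ey -3.4 ex 4.9 1880 2115
```

Emit:
servo_tool([
  {"offset": [0.002, 0.001, 0.001], "grip": 0.4, "spin": 0},
  {"offset": [0.003, 0.001, 0.002], "grip": 0.4, "spin": 0},
  {"offset": [0.003, 0.0, 0.001], "grip": 0.4, "spin": -7},
  {"offset": [0.003, -0.001, 0.001], "grip": 0.4, "spin": -14},
  {"offset": [0.003, -0.0025, 0.001], "grip": 0.4, "spin": -18},
], force=70)

```text
t: 14.6
tcp_pos: [0.4718, 0.1424, 0.1208]
orientation: [0.002, -0.057, 0.998, -0.005]
ft_force: [7.0, -20.2, 11.9]
finger_gap: 0.544
```

Emit:
servo_tool([
  {"offset": [0, 0, 0], "grip": 0.72, "spin": 0},
  {"offset": [0, 0, 0], "grip": 0.72, "spin": 0},
  {"offset": [-0.0001, 0.001, 0], "grip": 0.72, "spin": 7},
  {"offset": [-0.0002, 0.0019, 0], "grip": 0.72, "spin": 14},
  {"offset": [-0.0005, 0.0029, 0], "grip": 0.72, "spin": 21},
])

```text
t: 15.02
tcp_pos: [0.4685, 0.1499, 0.1191]
orientation: [-0.001, 0.131, 0.991, -0.0]
ft_force: [0.5, 0.6, 0.6]
finger_gap: 0.722
```

Emit:
servo_tool([
  {"offset": [-0.0001, 0.001, 0], "grip": 0.72, "spin": 7},
  {"offset": [-0.0002, 0.0019, 0], "grip": 0.72, "spin": 14},
  {"offset": [-0.0002, 0.0019, 0], "grip": 0.4, "spin": 14},
  {"offset": [-0.0002, 0.0019, 0], "grip": 0.4, "spin": 14},
  {"offset": [-0.0002, 0.0019, 0], "grip": 0.4, "spin": 14},
])

```text
t: 15.43
tcp_pos: [0.4678, 0.1504, 0.1193]
orientation: [-0.001, 0.246, 0.969, -0.002]
ft_force: [-7.4, -6.6, 10.2]
finger_gap: 0.532
```

Emit:
servo_tool([
  {"offset": [-0.0001, -0.001, 0], "grip": 0.4, "spin": -7},
  {"offset": [-0.0002, -0.0019, 0], "grip": 0.4, "spin": -14},
  {"offset": [-0.0005, -0.0029, -0.0005], "grip": 0.4, "spin": -21},
  {"offset": [-0.0009, -0.0038, -0.0005], "grip": 0.4, "spin": -28},
  {"offset": [-0.0014, -0.0046, -0.001], "grip": 0.4, "spin": -35},
])

```text
t: 15.85
tcp_pos: [0.4626, 0.1424, 0.1192]
orientation: [-0.006, -0.059, 0.998, -0.005]
ft_force: [-20.8, -24.8, 15.6]
finger_gap: 0.503
```

```bash
python3 - <<'E'
from h import *
look("b2"); ptr("b2")
E
```

```text
t 15.9 ptr -56.02094857965677 62 rise mm 7.3 n [0.79 0.56 0.25] tcp [0.4626 0.1424 0.1192] ft [-18.8 -19.5  14.9] gap 0.504
circle 255.5 312.5 38.1 ptr 252 score 57.8
b2 n [-0.258 -0.069  0.964] centre [0.4735 0.142  0.1556] rise 2.0 lat ey -3.6 ex 6.7 1887 2120
```

Emit:
servo_tool([
  {"offset": [0, 0, 0], "grip": 0.75, "spin": 0},
  {"offset": [0, 0, 0], "grip": 0.75, "spin": 0},
  {"offset": [0, 0, 0], "grip": 0.75, "spin": 7},
  {"offset": [0, 0, 0], "grip": 0.75, "spin": 14},
  {"offset": [0, 0, 0], "grip": 0.75, "spin": 18},
])

```text
t: 16.32
tcp_pos: [0.469, 0.1472, 0.1204]
orientation: [0.0, 0.103, 0.995, 0.0]
ft_force: [0.2, 0.0, 0.5]
finger_gap: 0.751
```

```bash
python3 - <<'E'
from h import *
look("b3"); ptr("b3",(190,200,330,350))
E
```

```text
t 16.37 ptr -58.440737613522295 89 rise mm 4.2 n [-0.32 -0.01  0.95] tcp [0.469  0.1472 0.1204] ft [ 0.5 -0.4  0.3] gap 0.746
circle 256.5 298.5 36.9 ptr 278 score 56.2
b3 n [-0.255  0.016  0.967] centre [0.4738 0.1444 0.1559] rise 2.3 lat ey -1.2 ex 6.7 1888 2115
```

Emit:
servo_tool([
  {"offset": [-0.007, -0.001, 0], "grip": 0.75, "spin": 0},
  {"offset": [-0.007, -0.001, 0], "grip": 0.4, "spin": 0},
  {"offset": [-0.007, -0.001, 0], "grip": 0.4, "spin": 0},
  {"offset": [-0.007, -0.001, 0], "grip": 0.4, "spin": 0},
  {"offset": [-0.006, -0.001, -0.002], "grip": 0.4, "spin": 0},
], force=60)

```text
t: 16.78
tcp_pos: [0.476, 0.1448, 0.1218]
orientation: [0.001, 0.101, 0.995, 0.0]
ft_force: [18.1, 2.9, -39.3]
finger_gap: 0.523
```

Emit:
servo_tool([
  {"offset": [0.001, 0, -0.002], "grip": 0.4, "spin": 0},
  {"offset": [0.002, 0, -0.004], "grip": 0.4, "spin": 0},
  {"offset": [0.003, 0, -0.004], "grip": 0.4, "spin": 0},
])

```text
t: 17.03
tcp_pos: [0.4743, 0.1448, 0.1248]
orientation: [0.002, 0.101, 0.995, -0.0]
ft_force: [23.2, -1.5, -34.9]
finger_gap: 0.521
```

```bash
python3 - <<'E'
from h import *
look("b4"); ptr("b4",(190,200,330,350))
E
```

```text
t 17.08 ptr 126.81537634403145 395 rise mm 8.0 n [-0.27  0.04  0.96] tcp [0.4743 0.1448 0.1248] ft [ 19.   -0.7 -32.7] gap 0.523
circle 257.5 279.5 36.8 ptr 278 score 56.8
b4 n [-0.262  0.046  0.964] centre [0.4716 0.1439 0.1593] rise 6.3 lat ey -2.1 ex 6.6 1891 2121
```

Emit:
servo_tool([
  {"offset": [0, 0, 0], "grip": 0.4, "spin": -7},
  {"offset": [0, 0, -0.0005], "grip": 0.4, "spin": -14},
  {"offset": [0, 0, -0.0005], "grip": 0.4, "spin": -21},
  {"offset": [0, 0, -0.0005], "grip": 0.7, "spin": -21},
  {"offset": [0, 0, -0.0005], "grip": 0.7, "spin": -21},
], force=70)

```text
t: 17.5
tcp_pos: [0.4713, 0.1449, 0.1268]
orientation: [-0.0, -0.081, 0.997, -0.0]
ft_force: [-0.5, 0.0, -0.7]
finger_gap: 0.697
```

Emit:
servo_tool([
  {"offset": [0, 0, 0], "grip": 0.7, "spin": 7},
  {"offset": [0, 0, 0], "grip": 0.7, "spin": 14},
  {"offset": [0, 0, 0], "grip": 0.7, "spin": 21},
  {"offset": [0, 0, 0], "grip": 0.7, "spin": 28},
  {"offset": [0, 0, 0], "grip": 0.7, "spin": 35},
])

```text
t: 17.92
tcp_pos: [0.4711, 0.1452, 0.127]
orientation: [-0.0, 0.226, 0.974, -0.0]
ft_force: [0.3, 0.8, -0.1]
finger_gap: 0.701
```

Emit:
servo_tool([
  {"offset": [0, 0, 0], "grip": 0.7, "spin": 7},
  {"offset": [0, 0, 0], "grip": 0.4, "spin": 7},
  {"offset": [0, 0, 0], "grip": 0.4, "spin": 7},
  {"offset": [0, 0, 0], "grip": 0.4, "spin": 7},
  {"offset": [0, 0, 0], "grip": 0.4, "spin": 0},
])

```text
t: 18.33
tcp_pos: [0.4716, 0.1452, 0.1272]
orientation: [0.0, 0.221, 0.975, 0.0]
ft_force: [1.4, 0.2, 1.9]
finger_gap: 0.541
```

Emit:
servo_tool([
  {"offset": [0, 0, -0.0005], "grip": 0.4, "spin": -7},
  {"offset": [0, 0, -0.001], "grip": 0.4, "spin": -14},
  {"offset": [0, 0, -0.001], "grip": 0.4, "spin": -14},
])

```text
t: 18.58
tcp_pos: [0.4712, 0.1442, 0.1281]
orientation: [-0.0, 0.097, 0.995, -0.001]
ft_force: [-2.8, -1.9, 5.1]
finger_gap: 0.539
```

```bash
python3 - <<'E'
from h import *
look("b5"); ptr("b5",(190,200,330,350))
E
```

```text
t 18.63 ptr 130.33715776224798 212 rise mm 12.5 n [-0.3  -0.02  0.95] tcp [0.4712 0.1442 0.1281] ft [-2.1 -3.8  5.9] gap 0.538
circle 254.5 285.5 37.0 ptr 318 score 57.4
b5 n [-0.265 -0.052  0.963] centre [0.4706 0.1419 0.1631] rise 9.9 lat ey -4.3 ex 8.1 1916 2121
```

Emit:
servo_tool([
  {"offset": [0, 0, 0], "grip": 0.4, "spin": -7},
  {"offset": [0, 0, -0.0005], "grip": 0.4, "spin": -14},
  {"offset": [0, 0, -0.0005], "grip": 0.4, "spin": -21},
  {"offset": [0, 0, -0.0005], "grip": 0.7, "spin": -21},
  {"offset": [0, 0, -0.0005], "grip": 0.7, "spin": -21},
])

```text
t: 19.05
tcp_pos: [0.4715, 0.1452, 0.1284]
orientation: [-0.0, -0.081, 0.997, 0.0]
ft_force: [0.3, 0.1, 0.5]
finger_gap: 0.701
```

Emit:
servo_tool([
  {"offset": [0, 0, 0], "grip": 0.7, "spin": 7},
  {"offset": [0, 0, 0], "grip": 0.7, "spin": 14},
  {"offset": [0, 0, 0], "grip": 0.7, "spin": 21},
  {"offset": [0, 0, 0], "grip": 0.7, "spin": 28},
  {"offset": [0, 0, 0], "grip": 0.7, "spin": 35},
])

```text
t: 19.47
tcp_pos: [0.4714, 0.1455, 0.1283]
orientation: [-0.0, 0.226, 0.974, 0.0]
ft_force: [0.4, 0.3, 1.0]
finger_gap: 0.704
```

Emit:
servo_tool([
  {"offset": [0, 0, 0], "grip": 0.7, "spin": 7},
  {"offset": [0, 0, 0], "grip": 0.4, "spin": 7},
  {"offset": [0, 0, 0], "grip": 0.4, "spin": 7},
  {"offset": [0, 0, 0], "grip": 0.4, "spin": 7},
  {"offset": [0, 0, 0], "grip": 0.4, "spin": 0},
])

```text
t: 19.88
tcp_pos: [0.4718, 0.1451, 0.1287]
orientation: [0.0, 0.222, 0.975, -0.0]
ft_force: [2.2, -4.1, 2.6]
finger_gap: 0.526
```

Emit:
servo_tool([
  {"offset": [0, 0, -0.0005], "grip": 0.4, "spin": -7},
  {"offset": [0, 0, -0.0005], "grip": 0.4, "spin": -14},
  {"offset": [0, 0, -0.001], "grip": 0.4, "spin": -21},
  {"offset": [0, 0, -0.001], "grip": 0.4, "spin": -28},
  {"offset": [0, 0, -0.001], "grip": 0.4, "spin": -35},
])

```text
t: 20.3
tcp_pos: [0.4711, 0.1419, 0.1298]
orientation: [-0.001, -0.085, 0.996, -0.004]
ft_force: [-5.0, -20.3, 15.9]
finger_gap: 0.525
```

Emit:
servo_tool([
  {"offset": [0, 0, 0], "grip": 0.7, "spin": 0},
  {"offset": [0, 0, 0], "grip": 0.7, "spin": 0},
  {"offset": [0, 0, 0], "grip": 0.7, "spin": 7},
  {"offset": [0, 0, 0], "grip": 0.7, "spin": 14},
  {"offset": [0, 0, 0], "grip": 0.7, "spin": 21},
])

```text
t: 20.72
tcp_pos: [0.4714, 0.1453, 0.1293]
orientation: [-0.0, 0.104, 0.995, 0.0]
ft_force: [0.1, -0.0, 0.1]
finger_gap: 0.698
```

```bash
python3 - <<'E'
from h import *
look("b6"); ptr("b6",(190,200,330,350))
E
```

```text
t 20.77 ptr None 0 rise mm 16.6 n [-0.94  0.15  0.3 ] tcp [0.4714 0.1453 0.1293] ft [ 0.1  0.2 -0.3] gap 0.701
circle 255.5 260.5 41.4 ptr 14 score 3.0
b6 n [-0.979  0.004  0.204] centre [0.4616 0.1452 0.1626] rise 14.2 lat ey -2.9 ex -0.4 1509 2121
```

```bash
python3 -c "
import cv2
b=cv2.imread('pics/b6.png')[150:384,130:390]; cv2.imwrite('pics/b6c.png',cv2.resize(b,None,fx=2,fy=2))"
```

```text
(no output)
```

View pics/b6c.png

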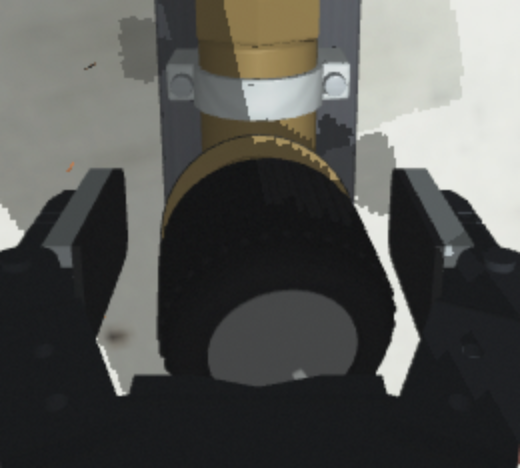

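```bash
python3 - <<'E'
from h import *
disc("b6",(268,315),17)
T=np.load("pics/b6.npz"); p=(T["K"],T["R"],T["t"]); X=cloud(T["d"],p); t,Rt=tool(); Y=(X-t)@Rt*1000
for v in(225,240,255,270,285,300,315,330): print(v,[tuple(Y[v,u].round(0).astype(int).tolist()) for u in (212,225,245,262,280,300,318)])
E
```

```text
b6 n [0.163 0.095 0.982] centre [0.4795 0.146  0.1711] rise 12.9 lat ey 1.7 ex 18.9 853 886
225 [(-38, -41, 122), (-37, -30, 121), (3, -8, 20), (4, 1, 18), (3, 10, 19), (-36, 35, 120), (-39, 52, 129)]
240 [(-51, -41, 122), (-4, -19, 16), (12, -7, -20), (12, 0, -21), (12, 8, -19), (-4, 21, 17), (-54, 53, 129)]
255 [(-11, -25, 12), (5, -15, -20), (10, -6, -29), (11, 0, -32), (12, 7, -33), (7, 16, -24), (-69, 54, 131)]
270 [(-1, -20, -22), (5, -14, -32), (8, -6, -37), (9, 0, -40), (9, 7, -40), (8, 14, -37), (-84, 54, 130)]
285 [(-2, -19, -31), (4, -13, -41), (6, -6, -44), (6, 0, -44), (6, 6, -43), (5, 14, -42), (1, 21, -35)]
300 [(-3, -18, -40), (0, -13, -44), (0, -6, -44), (-1, 0, -43), (-2, 7, -42), (-1, 14, -42), (-3, 21, -39)]
315 [(-8, -18, -41), (-6, -13, -44), (-7, -6, -43), (-8, 0, -41), (-8, 7, -41), (-9, 14, -40), (-9, 21, -40)]
330 [(-19, -19, -36), (-13, -13, -44), (-14, -6, -42), (-15, 0, -41), (-15, 7, -40), (-17, 15, -39), (-17, 22, -38)]
```

Emit:
servo_tool([
  {"offset": [-0.006, 0, -0.006], "grip": 0.7, "spin": 0},
  {"offset": [-0.006, 0, -0.006], "grip": 0.4, "spin": 0},
  {"offset": [-0.006, 0, -0.006], "grip": 0.4, "spin": 0},
  {"offset": [-0.006, 0, -0.006], "grip": 0.4, "spin": 0},
  {"offset": [-0.006, 0, -0.006], "grip": 0.4, "spin": 0},
], force=50)

```text
t: 21.18
tcp_pos: [0.4786, 0.1441, 0.136]
orientation: [0.001, 0.101, 0.995, 0.0]
ft_force: [3.8, 0.8, 2.7]
finger_gap: 0.526
```

Emit:
servo_tool([
  {"offset": [0.001, 0, -0.002], "grip": 0.4, "spin": 0},
  {"offset": [0.002, 0, -0.0035], "grip": 0.4, "spin": 0},
])

```text
t: 21.35
tcp_pos: [0.4775, 0.1441, 0.1384]
orientation: [0.002, 0.101, 0.995, -0.0]
ft_force: [18.1, 1.0, -28.8]
finger_gap: 0.527
```

```bash
python3 - <<'E'
from h import *
look("b7"); disc("b7",(266,310),14)
T=np.load("pics/b7.npz"); p=(T["K"],T["R"],T["t"]); X=cloud(T["d"],p); t,Rt=tool(); Y=(X-t)@Rt*1000
for v in(225,240,255,270,285,300,315,330): print(v,[tuple(Y[v,u].round(0).astype(int).tolist()) for u in (225,245,262,280,300)])
E
```

```text
t 21.4 ptr None 0 rise mm 18.6 n [-0.9   0.29  0.34] tcp [0.4775 0.1441 0.1384] ft [ 12.    1.2 -15.2] gap 0.523
b7 n [ 0.14  -0.017  0.99 ] centre [0.4903 0.1435 0.1702] rise 6.6 lat ey 1.4 ex 28.0 569 605
225 [(16, -15, -13), (18, -6, -20), (18, 0, -20), (17, 8, -16), (-41, 36, 131)]
240 [(13, -14, -23), (16, -6, -30), (17, 0, -31), (16, 7, -30), (12, 16, -20)]
255 [(12, -13, -34), (13, -6, -36), (12, 0, -34), (13, 7, -35), (10, 15, -30)]
270 [(6, -13, -35), (6, -6, -34), (6, 0, -34), (6, 7, -34), (6, 15, -34)]
285 [(-1, -14, -34), (0, -6, -34), (-1, 0, -33), (-1, 7, -32), (-1, 15, -34)]
300 [(-8, -14, -33), (-8, -6, -32), (-8, 0, -33), (-8, 7, -32), (-9, 15, -31)]
315 [(68, -1, -145), (-15, -6, -32), (-16, 0, -31), (-16, 8, -30), (-17, 16, -30)]
330 [(-157, -35, 139), (-23, -6, -31), (-23, 0, -31), (-156, 20, 138), (-158, 41, 140)]
```

Emit:
servo_tool([
  {"offset": [0.004, 0, 0.001], "grip": 0.4, "spin": 0},
  {"offset": [0.008, 0, 0.002], "grip": 0.4, "spin": 0},
  {"offset": [0.01, 0, 0.003], "grip": 0.4, "spin": 0},
])

```text
t: 21.65
tcp_pos: [0.4712, 0.1453, 0.1366]
orientation: [0.005, 0.102, 0.995, -0.001]
ft_force: [25.0, -5.6, -14.4]
finger_gap: 0.52
```

```bash
python3 - <<'E'
from h import *
look("b8")
T=np.load("pics/b8.npz"); p=(T["K"],T["R"],T["t"]); X=cloud(T["d"],p); t,Rt=tool(); Y=(X-t)@Rt*1000
for v in range(225,345,10): print(v,[tuple(Y[v,u].round(0).astype(int).tolist()) for u in (235,248,262,275)],T["im"][v,262])
E
```

```text
t 21.7 ptr 105.2921428888962 4 rise mm 17.6 n [-0.61  0.23  0.76] tcp [0.4712 0.1453 0.1366] ft [ 22.4  -4.8 -16.1] gap 0.523
225 [(14, -11, -10), (16, -5, -15), (16, 0, -14), (15, 6, -12)] [24 24 24]
235 [(13, -11, -19), (16, -5, -26), (17, 0, -27), (15, 6, -22)] [21 21 22]
245 [(14, -10, -29), (14, -5, -31), (14, 0, -31), (14, 5, -30)] [29 30 31]
255 [(10, -10, -31), (12, -5, -34), (11, 0, -32), (11, 5, -33)] [28 29 30]
265 [(7, -10, -32), (7, -5, -33), (7, 0, -32), (7, 5, -32)] [71 72 73]
275 [(3, -10, -32), (3, -5, -33), (3, 0, -33), (3, 5, -33)] [70 71 73]
285 [(-2, -10, -32), (-2, -5, -32), (-1, 0, -33), (-2, 5, -33)] [71 72 73]
295 [(-6, -10, -33), (-6, -5, -33), (-6, 0, -32), (-6, 5, -32)] [71 72 73]
305 [(-10, -10, -32), (-10, -5, -33), (-11, 0, -32), (-11, 5, -31)] [70 71 73]
315 [(-15, -10, -33), (-15, -5, -33), (-15, 0, -33), (-15, 5, -32)] [70 72 74]
325 [(-19, -10, -33), (-20, -5, -32), (-20, 0, -32), (-20, 6, -33)] [69 70 71]
335 [(-162, -25, 138), (-24, -5, -33), (-25, 0, -32), (-25, 6, -31)] [24 24 25]
```

Emit:
servo_tool([
  {"offset": [-0.004, 0, -0.001], "grip": 0.4, "spin": -7},
  {"offset": [-0.004, 0, -0.001], "grip": 0.4, "spin": -14},
  {"offset": [-0.004, 0, -0.001], "grip": 0.4, "spin": -21},
  {"offset": [-0.004, 0, -0.001], "grip": 0.4, "spin": -28},
  {"offset": [-0.004, 0, -0.001], "grip": 0.4, "spin": -35},
], force=70)

```text
t: 22.12
tcp_pos: [0.4713, 0.1419, 0.1373]
orientation: [0.001, -0.204, 0.979, -0.004]
ft_force: [8.9, -20.8, 0.1]
finger_gap: 0.517
```

```bash
python3 - <<'E'
from h import *
look("b9"); ptr("b9",(190,220,330,370))
T=np.load("pics/b9.npz"); p=(T["K"],T["R"],T["t"]); X=cloud(T["d"],p); t,Rt=tool(); Y=(X-t)@Rt*1000
for v in range(225,345,20): print(v,[tuple(Y[v,u].round(0).astype(int).tolist()) for u in (235,248,262,275)],T["im"][v,262])
E
```

```text
t 22.17 ptr 122.43608415469785 192 rise mm 20.0 n [0.88 0.45 0.14] tcp [0.4713 0.1419 0.1373] ft [11.1 -9.1 -2.6] gap 0.516
circle 257.5 300.5 37.9 ptr 38 score 68.7
b9 n [0.005 0.025 1.   ] centre [0.4788 0.1443 0.1693] rise 11.5 lat ey -0.2 ex 17.6 1963 2117
225 [(15, -11, -8), (18, -5, -16), (17, 1, -13), (16, 6, -11)] [22 23 22]
245 [(15, -10, -29), (15, -5, -29), (15, 1, -30), (15, 5, -29)] [22 22 23]
265 [(9, -10, -33), (9, -5, -33), (8, 0, -31), (7, 5, -31)] [72 73 73]
285 [(0, -10, -32), (-1, -5, -32), (-1, 0, -32), (-1, 5, -32)] [70 72 73]
305 [(-8, -10, -33), (-10, -5, -31), (-8, 0, -34), (-9, 5, -32)] [72 73 74]
325 [(-18, -11, -32), (-19, -5, -32), (-19, 0, -32), (-19, 5, -31)] [70 71 73]
```

Emit:
servo_tool([
  {"offset": [0, 0, 0], "grip": 0.68, "spin": 0},
  {"offset": [-0.004, 0, 0], "grip": 0.68, "spin": 5},
  {"offset": [-0.006, 0, 0], "grip": 0.68, "spin": 12},
  {"offset": [-0.006, 0, 0], "grip": 0.68, "spin": 19},
  {"offset": [-0.006, 0, 0], "grip": 0.68, "spin": 26},
])

```text
t: 22.58
tcp_pos: [0.4742, 0.1478, 0.1365]
orientation: [-0.001, 0.026, 1.0, -0.0]
ft_force: [0.3, -0.5, -0.1]
finger_gap: 0.682
```

Emit:
servo_tool([
  {"offset": [0, 0, 0], "grip": 0.68, "spin": 7},
  {"offset": [0, 0, 0], "grip": 0.68, "spin": 14},
  {"offset": [0, 0, 0], "grip": 0.4, "spin": 14},
  {"offset": [0, 0, 0], "grip": 0.4, "spin": 14},
  {"offset": [0, 0, 0], "grip": 0.4, "spin": 14},
])

```text
t: 23.0
tcp_pos: [0.4745, 0.1479, 0.1369]
orientation: [-0.001, 0.143, 0.99, -0.0]
ft_force: [-0.8, 0.6, 3.4]
finger_gap: 0.53
```

Emit:
servo_tool([
  {"offset": [0, 0, -0.0005], "grip": 0.4, "spin": -7},
  {"offset": [0, 0, -0.001], "grip": 0.4, "spin": -14},
  {"offset": [0, 0, -0.001], "grip": 0.4, "spin": -21},
  {"offset": [0, 0, -0.0015], "grip": 0.4, "spin": -28},
  {"offset": [0, 0, -0.0015], "grip": 0.4, "spin": -35},
])

```text
t: 23.42
tcp_pos: [0.4733, 0.1466, 0.138]
orientation: [-0.002, -0.164, 0.986, -0.001]
ft_force: [-6.5, -9.3, 4.7]
finger_gap: 0.533
```

```bash
python3 - <<'E'
from h import *
look("c1"); ptr("c1",(190,220,330,370))
E
```

```text
t 23.47 ptr 53.48409751827951 101 rise mm 17.8 n [-0.29 -0.06  0.95] tcp [0.4733 0.1466 0.138 ] ft [-2.2 -5.6  1.5] gap 0.533
circle 260.5 278.5 34.2 ptr 70 score 55.9
c1 n [-0.154  0.055  0.987] centre [0.4725 0.1465 0.1687] rise 14.3 lat ey 0.6 ex 11.7 1891 2118
```

Emit:
servo_tool([
  {"offset": [0, 0, -0.0005], "grip": 0.4, "spin": -7},
  {"offset": [0, 0, -0.001], "grip": 0.4, "spin": -14},
  {"offset": [0, 0, -0.0015], "grip": 0.4, "spin": -21},
  {"offset": [0, 0, -0.002], "grip": 0.4, "spin": -28},
  {"offset": [0, 0, -0.002], "grip": 0.4, "spin": -35},
])

```text
t: 23.88
tcp_pos: [0.471, 0.1425, 0.1396]
orientation: [-0.006, -0.451, 0.892, -0.004]
ft_force: [-13.5, -29.7, 13.6]
finger_gap: 0.526
```

```bash
python3 - <<'E'
from h import *
look("c2"); ptr("c2",(190,220,330,370)); print(tool()[1].round(2))
E
```

```text
t 23.93 ptr -178.1044453581453 455 rise mm 23.3 n [ 0.62 -0.38  0.69] tcp [0.471  0.1425 0.1396] ft [ -5.2 -14.4   6.1] gap 0.53
circle 261.5 279.5 35.1 ptr 70 score 58.8
c2 n [-0.129 -0.002  0.992] centre [0.47   0.1429 0.1703] rise 16.5 lat ey -3.5 ex 11.0 1930 2121
[[-0.58 -0.81 -0.01]
 [-0.81  0.58 -0.01]
 [ 0.01 -0.   -1.  ]]
```

Emit:
servo_tool([
  {"offset": [0, 0, -0.0005], "grip": 0.4, "spin": -7},
  {"offset": [0, 0, -0.001], "grip": 0.4, "spin": -14},
  {"offset": [0, 0, -0.0015], "grip": 0.4, "spin": -21},
  {"offset": [0, 0, -0.002], "grip": 0.4, "spin": -28},
  {"offset": [0, 0, -0.004], "grip": 0.4, "spin": -28},
])

```text
t: 24.35
tcp_pos: [0.4743, 0.1443, 0.1436]
orientation: [-0.003, -0.655, 0.755, -0.002]
ft_force: [1.8, -13.0, -5.9]
finger_gap: 0.532
```

```bash
python3 - <<'E'
from h import *
look("c3"); ptr("c3",(190,220,330,370)); print(tool()[1].round(2))
E
```

```text
t 24.4 ptr -48.21385918345322 276 rise mm 24.8 n [ 0.63 -0.27  0.73] tcp [0.4743 0.1443 0.1436] ft [ -0.2 -13.1   0.2] gap 0.534
circle 262.5 281.5 36.4 ptr 74 score 59.0
c3 n [-0.116 -0.067  0.991] centre [0.4726 0.1451 0.1742] rise 18.9 lat ey -0.8 ex 14.7 1949 2123
[[-0.15 -0.99 -0.  ]
 [-0.99  0.15 -0.01]
 [ 0.01  0.   -1.  ]]
```

Emit:
servo_tool([
  {"offset": [0, 0.001, -0.002], "grip": 0.4, "spin": 0},
  {"offset": [0, 0.002, -0.004], "grip": 0.4, "spin": 0},
  {"offset": [0, 0.004, -0.007], "grip": 0.4, "spin": 0},
  {"offset": [0, 0.005, -0.009], "grip": 0.4, "spin": 0},
])

```text
t: 24.73
tcp_pos: [0.4697, 0.1488, 0.1537]
orientation: [-0.0, -0.653, 0.758, 0.0]
ft_force: [-0.5, -0.3, -0.7]
finger_gap: 0.53
```

```bash
python3 - <<'E'
from h import *
look("c4"); ptr("c4",(190,220,330,370))
E
```

```text
t 24.78 ptr -91.04867176912909 499 rise mm 36.1 n [ 0.59 -0.36  0.73] tcp [0.4697 0.1488 0.1537] ft [-0.7  0.1  0. ] gap 0.528
circle 263.5 277.5 33.7 ptr 64 score 57.3
c4 n [-0.121 -0.114  0.986] centre [0.4673 0.1478 0.1841] rise 30.2 lat ey 0.8 ex 14.7 1925 2116
```

Emit:
servo_tool([
  {"offset": [0, 0.006, -0.01], "grip": 0.4, "spin": 0},
  {"offset": [0, 0.015, -0.026], "grip": 0.4, "spin": 0},
  {"offset": [0, 0.025, -0.045], "grip": 0.4, "spin": 0},
  {"offset": [0, 0.025, -0.06], "grip": 0.4, "spin": 0},
  {"offset": [0, 0.025, -0.06], "grip": 0.4, "spin": 0},
])

```text
t: 25.2
tcp_pos: [0.4463, 0.153, 0.2169]
orientation: [0.002, -0.652, 0.758, -0.001]
ft_force: [0.8, 0.4, -1.9]
finger_gap: 0.528
```

```bash
python3 - <<'E'
from h import *
look("c5"); ptr("c5",(190,220,330,370)); print(tool()[1].round(3))
im=np.load("pics/c5.npz")["im"]; im2,_=eyes.grab_frame("scene")
cv2.imwrite("pics/c5c.png",np.hstack([cv2.resize(im2[140:215,170:245],(384,384),interpolation=cv2.INTER_CUBIC),cv2.resize(im,(400,384))])[:,:,::-1])
E
```

```text
t 25.25 ptr 119.30971029400853 5 rise mm 4.5 n [-0.38 -0.05  0.92] tcp [0.4463 0.153  0.2169] ft [-0.2 -0.  -1.5] gap 0.528
circle 260.5 279.5 34.3 ptr 72 score 56.9
c5 n [-0.131 -0.113  0.985] centre [0.445  0.1526 0.2475] rise 96.6 lat ey 0.8 ex 26.7 1905 2123
[[-0.149 -0.989  0.003]
 [-0.989  0.149  0.001]
 [-0.001 -0.003 -1.   ]]
```

View pics/c5c.png

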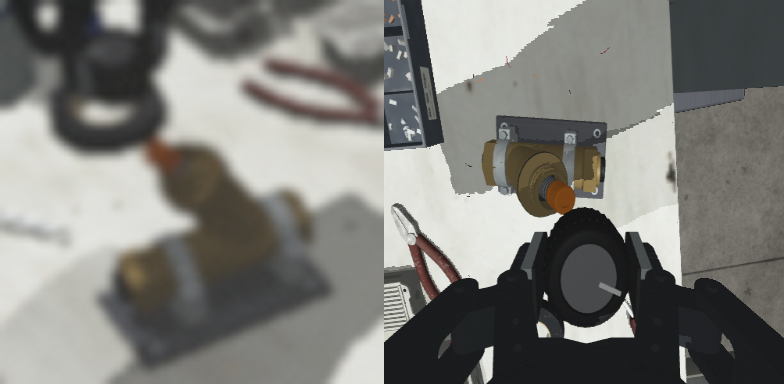

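Emit:
servo_tool([
  {"offset": [0.036, -0.007, 0], "grip": 0.4, "spin": 0},
  {"offset": [0.073, -0.014, 0], "grip": 0.4, "spin": 0},
  {"offset": [0.109, -0.021, 0], "grip": 0.4, "spin": 0},
  {"offset": [0.146, -0.028, 0], "grip": 0.4, "spin": 0},
  {"offset": [0.182, -0.0354, 0], "grip": 0.4, "spin": 0},
])

```text
t: 25.72
tcp_pos: [0.4523, -0.0344, 0.2126]
orientation: [-0.0, -0.652, 0.758, 0.001]
ft_force: [1.5, 1.0, -0.5]
finger_gap: 0.531
```

Emit:
servo_tool([
  {"offset": [0.036, -0.007, 0], "grip": 0.4, "spin": 0},
  {"offset": [0.073, -0.014, 0], "grip": 0.4, "spin": 0},
  {"offset": [0.109, -0.021, 0], "grip": 0.4, "spin": 0},
  {"offset": [0.146, -0.028, 0], "grip": 0.4, "spin": 0},
  {"offset": [0.182, -0.0354, 0], "grip": 0.4, "spin": 0},
])

```text
t: 26.13
tcp_pos: [0.4599, -0.2198, 0.2125]
orientation: [-0.0, -0.652, 0.758, 0.001]
ft_force: [1.2, 0.3, -0.2]
finger_gap: 0.53
```

Emit:
servo_tool([
  {"offset": [0, 0, 0.035], "grip": 0.4, "spin": 0},
  {"offset": [0, 0, 0.07], "grip": 0.4, "spin": 0},
  {"offset": [0, 0, 0.105], "grip": 0.4, "spin": 0},
  {"offset": [0, 0, 0.13], "grip": 0.4, "spin": 0},
  {"offset": [0, 0, 0.13], "grip": 0.4, "spin": 0},
])

```text
t: 26.55
tcp_pos: [0.4569, -0.2158, 0.0782]
orientation: [-0.001, -0.652, 0.758, 0.005]
ft_force: [-1.7, 0.6, -0.8]
finger_gap: 0.53
```

```bash
python3 - <<'E'
from h import *
look("d1"); ptr("d1",(190,220,330,370)); print(tool()[1].round(3))
t,Rt=tool(); d=np.load("pics/d1.npz"); p=(d["K"],d["R"],d["t"])
# check tray position: mat-colour mask centroid/edges in the top camera
im,dep=eyes.grab_frame("top"); np.savez("pics/top1.npz",im=im,d=dep); 
E
```

```text
h.py:38: RuntimeWarning: Mean of empty slice.
  x=X[m]; n=np.linalg.svd(x-x.mean(0),full_matrices=False)[2][2]; n*=np.sign(n[2])
  ret = um.true_divide(
Traceback (most recent call last):
  File "h.py", line 38, in look
    x=X[m]; n=np.linalg.svd(x-x.mean(0),full_matrices=False)[2][2]; n*=np.sign(n[2])
              ~~~~~~~~~~~~~~~~~~~~~~~~~~~~~~~~~~~~~~~~~~~~~~~~~^^^
IndexError: index 2 is out of bounds for axis 0 with size 0
```

Emit:
servo_tool([
  {"offset": [0, 0, 0.015], "grip": 0.4, "spin": 0},
  {"offset": [0, 0, 0.03], "grip": 0.4, "spin": 0},
  {"offset": [0, 0, 0.045], "grip": 0.4, "spin": 0},
  {"offset": [0, 0, 0.055], "grip": 0.4, "spin": 0},
  {"offset": [0, 0, 0.055], "grip": 0.4, "spin": 0},
])

```text
t: 27.02
tcp_pos: [0.4605, -0.2178, 0.0281]
orientation: [-0.0, -0.652, 0.758, 0.001]
ft_force: [-0.8, 0.6, -1.3]
finger_gap: 0.528
```

```bash
cat >> h.py <<'E'
def look2(tag):
    t,Rt=tool(); p=P("wrist"); im,d=eyes.grab_frame("wrist"); np.savez(f"pics/{tag}.npz",im=im,d=d,K=p[0],R=p[1],t=p[2]); cv2.imwrite(f"pics/{tag}.png",im[:,:,::-1])
    o=status.get_obs(); print("t",round(o["t"],2),"tcp",t.round(4),"ft",o["ft_force"].round(1),"gap",round(o["finger_gap"],3)); return im,cloud(d,p),p
E
python3 - <<'E'
from h import *
look2("d1"); ptr("d1",(190,220,330,370))
E
```

```text
t 27.07 tcp [ 0.4605 -0.2178  0.0281] ft [-1.   0.5 -0.4] gap 0.527
circle 262.5 278.5 35.1 ptr 68 score 57.6
d1 n [-0.122 -0.117  0.986] centre [ 0.4585 -0.2185  0.0586] rise -112.9 lat ey -359.2 ex 11.0 1918 2117
```

Emit:
servo_tool([
  {"offset": [0, 0, 0.006], "grip": 0.4, "spin": 0},
  {"offset": [0, 0, 0.012], "grip": 0.4, "spin": 0},
  {"offset": [0, 0, 0.016], "grip": 0.4, "spin": 0},
  {"offset": [0, 0, 0.018], "grip": 0.4, "spin": 0},
  {"offset": [0, 0, 0.018], "grip": 0.4, "spin": 0},
], force=20)

```text
t: 27.48
tcp_pos: [0.461, -0.2179, 0.0108]
orientation: [0.0, -0.652, 0.758, 0.0]
ft_force: [-0.4, 1.5, 6.8]
finger_gap: 0.529
```

```bash
python3 - <<'E'
from h import *
look2("d2"); ptr("d2",(190,220,330,370))
E
```

```text
t 27.53 tcp [ 0.461  -0.2179  0.0108] ft [-1.6  1.3  6.2] gap 0.527
circle 261.5 279.5 35.7 ptr 70 score 58.8
d2 n [-0.116 -0.1    0.988] centre [ 0.4594 -0.2183  0.0414] rise -128.1 lat ey -358.8 ex 3.1 1919 2118
```

Emit:
servo_tool([
  {"offset": [0, 0, 0], "grip": 0.6, "spin": 0},
  {"offset": [0, 0, 0], "grip": 0.75, "spin": 0},
  {"offset": [0, 0, 0], "grip": 0.8, "spin": 0},
  {"offset": [0, 0, 0], "grip": 0.8, "spin": 0},
])

```text
t: 27.87
tcp_pos: [0.4608, -0.2182, 0.0105]
orientation: [-0.0, -0.652, 0.758, -0.0]
ft_force: [0.1, -0.2, 0.7]
finger_gap: 0.798
```

Emit:
servo_tool([
  {"offset": [0, 0, -0.03], "grip": 0.8, "spin": 0},
  {"offset": [0, 0, -0.07], "grip": 0.8, "spin": 0},
  {"offset": [0, 0, -0.11], "grip": 0.8, "spin": 0},
  {"offset": [0, 0, -0.15], "grip": 0.8, "spin": 0},
  {"offset": [0, 0, -0.19], "grip": 0.8, "spin": 0},
])

```text
t: 28.28
tcp_pos: [0.4604, -0.2179, 0.2025]
orientation: [-0.0, -0.652, 0.758, 0.0]
ft_force: [2.1, -1.4, 0.0]
finger_gap: 0.801
```

```bash
python3 - <<'E'
from h import *
im,X,p=look2("d3")
m=(X[...,2]>.03)&(X[...,2]<.06)&(np.hypot(X[...,0]-.46,X[...,1]+.218)<.05); x=X[m]; c=x.mean(0); n=np.linalg.svd(x-c,full_matrices=False)[2][2]; print("cap",c.round(4),n.round(3),len(x),np.percentile(x[:,2],[5,50,95]).round(4))
# tray outline from blue-grey mat
h=cv2.cvtColor(im,cv2.COLOR_RGB2HSV); g=(((X[...,2]>.001)&(X[...,2]<.012)&(h[...,1]>20)&(h[...,0]>95)&(h[...,0]<125))*255).astype(np.uint8)
ct=max(cv2.findContours(g,0,2)[0],key=cv2.contourArea); b=X[g>0]; print("mat pts",len(b),cv2.boundingRect(ct))
r=cv2.minAreaRect((b[:,:2]*1000).astype(np.float32)); print(r)
print(status.get_obs()["joint_positions"].round(2))
E
```

```text
t 28.33 tcp [ 0.4604 -0.2179  0.2025] ft [ 2.5 -1.7  8.5] gap 0.801
cap [ 0.463  -0.2155  0.038 ] [-0.004 -0.029  1.   ] 1680 [0.0343 0.0384 0.0397]
mat pts 29904 (183, 0, 168, 232)
((568.98046875, -194.90992736816406), (529.4674072265625, 262.91705322265625), 32.483543395996094)
[-0.59  0.27 -0.23  1.06 -0.   -2.01]
```

Emit:
servo_tool([
  {"offset": [-0.034, 0.005, -0.02], "grip": 0.8, "spin": 7},
  {"offset": [-0.067, 0.01, -0.03], "grip": 0.8, "spin": 14},
  {"offset": [-0.1, 0.015, -0.04], "grip": 0.8, "spin": 21},
  {"offset": [-0.134, 0.02, -0.05], "grip": 0.8, "spin": 28},
  {"offset": [-0.168, 0.025, -0.05], "grip": 0.8, "spin": 35},
])

```text
t: 28.75
tcp_pos: [0.4619, -0.0502, 0.2521]
orientation: [0.001, -0.397, 0.918, -0.001]
ft_force: [0.5, 0.2, 0.1]
finger_gap: 0.798
```

Emit:
servo_tool([
  {"offset": [-0.025, 0.023, 0], "grip": 0.8, "spin": 7},
  {"offset": [-0.05, 0.046, 0], "grip": 0.8, "spin": 14},
  {"offset": [-0.074, 0.07, 0], "grip": 0.8, "spin": 21},
  {"offset": [-0.099, 0.093, 0], "grip": 0.8, "spin": 28},
  {"offset": [-0.124, 0.116, 0], "grip": 0.8, "spin": 35},
])

```text
t: 29.17
tcp_pos: [0.4604, 0.1155, 0.2505]
orientation: [0.0, -0.129, 0.992, -0.0]
ft_force: [0.3, 0.7, -0.4]
finger_gap: 0.798
```

Emit:
servo_tool([
  {"offset": [-0.006, 0.025, 0], "grip": 0.8, "spin": 7},
  {"offset": [-0.006, 0.025, 0], "grip": 0.8, "spin": 14},
  {"offset": [-0.006, 0.025, 0], "grip": 0.8, "spin": 21},
  {"offset": [-0.006, 0.025, 0], "grip": 0.8, "spin": 23},
])

```text
t: 29.5
tcp_pos: [0.4598, 0.1403, 0.2503]
orientation: [-0.0, 0.072, 0.997, -0.0]
ft_force: [0.1, 0.0, -0.1]
finger_gap: 0.806
```

```bash
python3 - <<'E'
from h import *
im,X,p=look2("e1"); print(tool()[1].round(3))
h=cv2.cvtColor(im,cv2.COLOR_RGB2HSV); g=((h[...,0]<14)&(h[...,1]>150)&(h[...,2]>60)&(np.hypot(X[...,0]-.467,X[...,1]-.147)<.04)&(X[...,2]>.12)).astype(np.uint8)
n,l,s,c=cv2.connectedComponentsWithStats(g); i=1+np.argmax(s[1:,4]); x=X[l==i]; print(s[i],c[i],"orange: mean",x.mean(0).round(4),"p5",np.percentile(x,5,axis=0).round(4),"p95",np.percentile(x,95,axis=0).round(4))
E
```

```text
t 29.55 tcp [0.4598 0.1403 0.2503] ft [-0.  -0.2 -0.3] gap 0.799
[[-0.99   0.141 -0.   ]
 [ 0.141  0.99  -0.   ]
 [ 0.    -0.    -1.   ]]
[256 196  12  14  40] [259.675 203.625] orange: mean [0.4701 0.1385 0.151 ] p5 [0.4636 0.1358 0.1431] p95 [0.4757 0.1428 0.1573]
```

```bash
python3 - <<'E'
from h import *
T=np.load("pics/e1.npz"); p=(T["K"],T["R"],T["t"]); X=cloud(T["d"],p); im=T["im"]
h=cv2.cvtColor(im,cv2.COLOR_RGB2HSV); near=(np.hypot(X[...,0]-.467,X[...,1]-.147)<.03)&(X[...,2]>.14)&(X[...,2]<.2)
x=X[near]; print(len(x),x.mean(0).round(4),np.percentile(x,[2,50,98],axis=0).round(4))
v,u=np.nonzero(near); print("px",u.min(),u.max(),v.min(),v.max())
for vv in range(v.min(),v.max()+1,5): 
    k=near[vv]; print(vv,np.nonzero(k)[0][[0,-1]] if k.any() else None, h[vv,int(np.nonzero(k)[0].mean())] if k.any() else None, X[vv,int(np.nonzero(k)[0].mean())].round(4) if k.any() else None)
cv2.imwrite("pics/e1c.png",cv2.resize(im[130:290,170:350],None,fx=4,fy=4)[:,:,::-1][:600])
E
```

```text
930 [0.4721 0.1445 0.1491] [[0.4563 0.1291 0.1405]
 [0.469  0.145  0.1498]
 [0.492  0.1555 0.1576]]
px 247 284 183 227
183 [264 273] [ 14 217 154] [0.4555 0.1472 0.1481]
188 [258 280] [ 14 217 154] [0.459  0.1474 0.15  ]
193 [257 281] [ 14 218 188] [0.4631 0.1468 0.1494]
198 [256 281] [ 14 218 188] [0.4662 0.1456 0.1521]
203 [256 279] [ 14 216 188] [0.4682 0.1444 0.158 ]
208 [249 277] [ 14 217 115] [0.4732 0.143  0.1545]
213 [247 283] [105  22  47] [0.4841 0.1377 0.1331]
218 [252 283] [100  15  50] [0.4928 0.1427 0.1236]
223 [254 278] [ 21 106  65] [0.4887 0.141  0.1459]
```

```bash
python3 - <<'E'
from h import *
T=np.load("pics/e1.npz"); p=(T["K"],T["R"],T["t"]); X=cloud(T["d"],p); im=T["im"]
h=cv2.cvtColor(im,cv2.COLOR_RGB2HSV); g=((h[...,0]>9)&(h[...,0]<18)&(h[...,1]>195)&(X[...,2]>.13)&(np.hypot(X[...,0]-.467,X[...,1]-.147)<.035)).astype(np.uint8)
n,l,s,c=cv2.connectedComponentsWithStats(g); i=1+np.argmax(s[1:,4]); x=X[l==i]; print(s[i],c[i],x.mean(0).round(4),np.percentile(x,[2,50,98],axis=0).round(4))
q=x
for k in range(6):
    ctr=q.mean(0); nn=np.linalg.svd(q-ctr,full_matrices=False)[2][2]; nn*=np.sign(nn[2]); q=x[np.abs((x-ctr)@nn)<.004/(k+1)+.001]
print("top face",ctr.round(4),nn.round(3),len(q),len(x)); seat=np.array([.4855,.1431,.121]); w=ctr-seat; print("z along N",(w@N).round(4),"lat",(w@ey).round(4),(w@ex).round(4))
E
```

```text
[256 183  27  29 610] [268.51803279 197.00327869] [0.4655 0.1461 0.1521] [[0.4561 0.1371 0.1452]
 [0.4652 0.146  0.1518]
 [0.478  0.1553 0.1578]]
top face [0.4636 0.1467 0.153 ] [-0.536  0.113  0.837] 406 610
z along N 0.0388 lat -0.0011 -0.0032
```

Emit:
servo_tool([
  {"offset": [-0.006, 0.0073, 0.02], "grip": 0.6, "spin": 4},
  {"offset": [-0.006, 0.0073, 0.05], "grip": 0.6, "spin": 4},
  {"offset": [-0.006, 0.0073, 0.08], "grip": 0.55, "spin": 4},
  {"offset": [-0.006, 0.0073, 0.1], "grip": 0.5, "spin": 4},
  {"offset": [-0.006, 0.0073, 0.11], "grip": 0.5, "spin": 4},
])

```text
t: 29.97
tcp_pos: [0.4652, 0.1456, 0.1377]
orientation: [-0.002, 0.103, 0.995, -0.0]
ft_force: [-0.3, 0.7, -0.3]
finger_gap: 0.501
```

Emit:
servo_tool([
  {"offset": [0, 0, 0], "grip": 0.5, "spin": 0},
  {"offset": [0, 0, 0], "grip": 0.1, "spin": 0},
  {"offset": [0, 0, 0], "grip": 0.1, "spin": 0},
  {"offset": [0, 0, 0], "grip": 0.1, "spin": 0},
  {"offset": [0, 0, 0], "grip": 0.1, "spin": 0},
], force=40)

```text
t: 30.38
tcp_pos: [0.4676, 0.1461, 0.1414]
orientation: [0.001, 0.103, 0.995, 0.0]
ft_force: [-0.2, -0.0, 1.8]
finger_gap: 0.21
```

Emit:
servo_tool([
  {"offset": [0, 0, 0], "grip": 0.1, "spin": 0},
  {"offset": [0.001, 0, -0.002], "grip": 0.1, "spin": 0},
])

```text
t: 30.55
tcp_pos: [0.4664, 0.1462, 0.1428]
orientation: [0.0, 0.103, 0.995, 0.0]
ft_force: [0.6, 0.3, -1.6]
finger_gap: 0.206
```

```bash
python3 - <<'E'
from h import *
im,X,p=look2("e2"); t,Rt=tool()
h=cv2.cvtColor(im,cv2.COLOR_RGB2HSV); g=((h[...,0]>9)&(h[...,0]<18)&(h[...,1]>195)&(X[...,2]>.13)&(np.hypot(X[...,0]-.467,X[...,1]-.147)<.04))
y=(X[g]-t)@Rt*1000; print(g.sum(),np.percentile(y,[2,50,98],axis=0).round(1))
E
```

```text
t 30.6 tcp [0.4664 0.1462 0.1428] ft [ 0.6 -0.4 -0.8] gap 0.208
1574 [[ -7.9  -9.2 -16.1]
 [  3.2  -0.8 -10.1]
 [ 11.6   7.1  -5.2]]
```

Emit:
servo_tool([
  {"offset": [0.005, 0, -0.009], "grip": 0.1, "spin": 0},
  {"offset": [0.012, 0, -0.021], "grip": 0.1, "spin": 0},
  {"offset": [0.02, 0, -0.035], "grip": 0.1, "spin": 0},
  {"offset": [0.028, 0, -0.049], "grip": 0.1, "spin": 0},
  {"offset": [0.03, 0, -0.07], "grip": 0.1, "spin": 0},
], force=50)

```text
t: 31.02
tcp_pos: [0.4343, 0.1525, 0.2128]
orientation: [-0.001, 0.103, 0.995, -0.0]
ft_force: [0.6, 0.8, -0.3]
finger_gap: 0.2
```

```bash
python3 - <<'E'
from h import *
im,X,p=look2("e3"); t,Rt=tool(); print(Rt.round(3))
h=cv2.cvtColor(im,cv2.COLOR_RGB2HSV); g=((h[...,0]>9)&(h[...,0]<18)&(h[...,1]>195)&(np.linalg.norm(X-t,axis=-1)<.05))
y=(X[g]-t)@Rt*1000; print(g.sum(),np.percentile(y,[2,50,98],axis=0).round(1))
x=X[g];q=x
for k in range(6):
    ctr=q.mean(0); nn=np.linalg.svd(q-ctr,full_matrices=False)[2][2]; nn*=np.sign(nn[2]); q=x[np.abs((x-ctr)@nn)<.004/(k+1)+.001]
print("top",ctr.round(4),nn.round(3),len(q))
# all points within 70 mm of tool axis below the tips = element body
m=(np.hypot(*( ((X-t)@Rt)[...,:2]).transpose(2,0,1))<.05)&(((X-t)@Rt)[...,2]>-.003)&(((X-t)@Rt)[...,2]<.05); yy=((X-t)@Rt)[m]*1000; print(len(yy),np.percentile(yy,[1,25,50,75,99],axis=0).round(1) if len(yy) else None)
E
```

```text
t 31.07 tcp [0.4343 0.1525 0.2128] ft [2.  0.7 3.2] gap 0.205
[[-0.979  0.205  0.003]
 [ 0.205  0.979  0.001]
 [-0.003  0.001 -1.   ]]
1523 [[ -5.1  -9.6 -11.9]
 [  5.6  -1.7  -6. ]
 [ 14.    5.9  -1.3]]
top [0.4299 0.1524 0.224 ] [-0.537  0.114  0.836] 1184
465 [[-29.3 -12.1  -3. ]
 [-25.4  -5.7  -2.2]
 [-17.1  -2.1  14.4]
 [ 11.7   2.   27.4]
 [ 14.6   7.9  30.5]]
```

Emit:
servo_tool([
  {"offset": [-0.007, -0.03, 0], "grip": 0.1, "spin": 0},
  {"offset": [-0.014, -0.06, 0], "grip": 0.1, "spin": 0},
  {"offset": [-0.021, -0.09, 0], "grip": 0.1, "spin": 0},
  {"offset": [-0.028, -0.12, 0], "grip": 0.1, "spin": 0},
  {"offset": [-0.0355, -0.1484, 0], "grip": 0.1, "spin": 0},
])

```text
t: 31.48
tcp_pos: [0.4403, -0.0014, 0.2131]
orientation: [0.0, 0.103, 0.995, -0.0]
ft_force: [1.3, 0.3, -0.4]
finger_gap: 0.2
```

Emit:
servo_tool([
  {"offset": [-0.007, -0.03, 0], "grip": 0.1, "spin": 0},
  {"offset": [-0.014, -0.06, 0], "grip": 0.1, "spin": 0},
  {"offset": [-0.021, -0.09, 0], "grip": 0.1, "spin": 0},
  {"offset": [-0.028, -0.12, 0], "grip": 0.1, "spin": 0},
  {"offset": [-0.0355, -0.1484, 0], "grip": 0.1, "spin": 0},
])

```text
t: 31.9
tcp_pos: [0.4445, -0.1541, 0.2131]
orientation: [0.0, 0.104, 0.995, -0.0]
ft_force: [0.3, 0.0, -0.0]
finger_gap: 0.204
```

Emit:
servo_tool([
  {"offset": [-0.007, -0.03, 0], "grip": 0.1, "spin": 0},
  {"offset": [-0.014, -0.06, 0], "grip": 0.1, "spin": 0},
  {"offset": [-0.021, -0.09, 0], "grip": 0.1, "spin": 0},
  {"offset": [-0.028, -0.12, 0], "grip": 0.1, "spin": 0},
  {"offset": [-0.0355, -0.1484, 0], "grip": 0.1, "spin": 0},
])

```text
t: 32.32
tcp_pos: [0.4488, -0.3066, 0.213]
orientation: [0.0, 0.104, 0.995, -0.0]
ft_force: [0.9, -0.8, -0.7]
finger_gap: 0.2
```

Emit:
servo_tool([
  {"offset": [0, 0, 0.03], "grip": 0.1, "spin": 0},
  {"offset": [0, 0, 0.06], "grip": 0.1, "spin": 0},
  {"offset": [0, 0, 0.09], "grip": 0.1, "spin": 0},
  {"offset": [0, 0, 0.12], "grip": 0.1, "spin": 0},
  {"offset": [0, 0, 0.13], "grip": 0.1, "spin": 0},
])

```text
t: 32.73
tcp_pos: [0.4472, -0.3034, 0.0792]
orientation: [-0.002, 0.104, 0.995, 0.002]
ft_force: [-1.4, 0.6, -0.0]
finger_gap: 0.201
```

```bash
python3 - <<'E'
from h import *
im,X,p=look2("e4"); t,Rt=tool(); print(Rt.round(3))
h=cv2.cvtColor(im,cv2.COLOR_RGB2HSV); g=((h[...,0]>9)&(h[...,0]<18)&(h[...,1]>195)&(np.linalg.norm(X-t,axis=-1)<.05))
x=X[g];q=x
for k in range(6):
    ctr=q.mean(0); nn=np.linalg.svd(q-ctr,full_matrices=False)[2][2]; nn*=np.sign(nn[2]); q=x[np.abs((x-ctr)@nn)<.004/(k+1)+.001]
print("top",ctr.round(4),nn.round(3),len(q),"foot low",(ctr-nn*.052)[2]-.0115*np.hypot(nn[0],nn[1]))
m=(X[...,2]>.03)&(X[...,2]<.045)&(np.hypot(X[...,0]-.463,X[...,1]+.2155)<.04); print("cap",m.sum(),X[m].mean(0).round(4))
E
```

```text
t 32.78 tcp [ 0.4472 -0.3034  0.0792] ft [-1.3  1.4 -1.7] gap 0.198
[[-0.979  0.206 -0.004]
 [ 0.206  0.979  0.004]
 [ 0.005  0.003 -1.   ]]
top [ 0.4429 -0.3035  0.0904] [-0.539  0.1    0.836] 1179 foot low 0.040643805904011135
cap 4374 [ 0.4605 -0.216   0.0378]
```

Emit:
servo_tool([
  {"offset": [0, 0, 0.015], "grip": 0.1, "spin": 0},
  {"offset": [0, 0, 0.028], "grip": 0.1, "spin": 0},
  {"offset": [0, 0, 0.036], "grip": 0.1, "spin": 0},
  {"offset": [0, 0, 0.039], "grip": 0.1, "spin": 0},
  {"offset": [0, 0, 0.04], "grip": 0.1, "spin": 0},
], force=25)

```text
t: 33.2
tcp_pos: [0.4495, -0.3053, 0.0431]
orientation: [0.0, 0.103, 0.995, -0.0]
ft_force: [-0.5, -0.2, -0.3]
finger_gap: 0.199
```

Emit:
servo_tool([
  {"offset": [0, 0, 0.001], "grip": 0.1, "spin": 0},
  {"offset": [-0.003, 0, 0.001], "grip": 0.1, "spin": 0},
  {"offset": [-0.006, 0, 0.001], "grip": 0.1, "spin": 0},
  {"offset": [-0.009, 0, 0.001], "grip": 0.1, "spin": 0},
  {"offset": [-0.012, 0, 0.001], "grip": 0.1, "spin": 0},
])

```text
t: 33.62
tcp_pos: [0.461, -0.3081, 0.0431]
orientation: [0.0, 0.104, 0.995, -0.001]
ft_force: [-8.2, 2.3, 17.5]
finger_gap: 0.199
```

```bash
cat >> h.py <<'E'
def elem(tag):
    im,X,p=look2(tag); t,Rt=tool()
    h=cv2.cvtColor(im,cv2.COLOR_RGB2HSV); g=((h[...,0]>9)&(h[...,0]<18)&(h[...,1]>195)&(np.hypot(X[...,0]-t[0],X[...,1]-t[1])<.08)&(X[...,2]>0)); x=X[g]; q=x
    for k in range(6):
        ctr=q.mean(0); nn=np.linalg.svd(q-ctr,full_matrices=False)[2][2]; nn*=np.sign(nn[2]); q=x[np.abs((x-ctr)@nn)<.004/(k+1)+.001]
    print("top",ctr.round(4),nn.round(3),len(q),len(x),"foot low",(ctr-nn*.052)[2]-.0115*np.hypot(nn[0],nn[1]))
    return im,X,p
E
python3 -c "
from h import *
elem('e5')"
```

```text
t 33.67 tcp [ 0.461  -0.3081  0.0431] ft [-5.9  2.3 11.6] gap 0.203
top [ 0.4561 -0.3081  0.0548] [-0.483  0.052  0.874] 1159 1449 foot low 0.003777118917310626
```

Emit:
servo_tool([
  {"offset": [-0.004, 0, 0], "grip": 0.1, "spin": 0},
  {"offset": [-0.008, 0, 0], "grip": 0.1, "spin": 0},
  {"offset": [-0.012, 0, 0], "grip": 0.1, "spin": 0},
  {"offset": [-0.015, 0, 0], "grip": 0.1, "spin": 0},
  {"offset": [-0.018, 0, 0], "grip": 0.1, "spin": 0},
], force=20)

```text
t: 34.08
tcp_pos: [0.4786, -0.3119, 0.0432]
orientation: [0.0, 0.104, 0.995, -0.001]
ft_force: [-7.6, 2.4, 17.2]
finger_gap: 0.199
```

```bash
python3 -c "
from h import *
elem('e6')"
```

```text
t 34.13 tcp [ 0.4786 -0.3119  0.0432] ft [-5.9  1.6 13.9] gap 0.201
top [ 0.4723 -0.3118  0.0572] [-0.183 -0.983  0.015] 346 1432 foot low 0.04495214102409074
```

Emit:
servo_tool([
  {"offset": [0.004, 0, -0.004], "grip": 0.1, "spin": 0},
  {"offset": [0.015, 0, -0.004], "grip": 0.1, "spin": 0},
  {"offset": [0.03, 0, -0.004], "grip": 0.1, "spin": 0},
  {"offset": [0.03, 0, -0.003], "grip": 0.1, "spin": 0},
  {"offset": [0.03, 0, -0.001], "grip": 0.1, "spin": 0},
], force=30)

```text
t: 34.55
tcp_pos: [0.4494, -0.3056, 0.0433]
orientation: [0.001, 0.104, 0.995, -0.0]
ft_force: [0.0, -0.2, 1.6]
finger_gap: 0.204
```

```bash
python3 -c "
from h import *
elem('e7')"
```

```text
t 34.6 tcp [ 0.4494 -0.3056  0.0433] ft [-1.7  0.1  5.8] gap 0.201
top [ 0.4435 -0.3053  0.0563] [-0.149 -0.988  0.029] 342 1467 foot low 0.04327787327167516
```

Emit:
servo_tool([
  {"offset": [0, 0, 0], "grip": 0.3, "spin": 0},
  {"offset": [0, 0, 0], "grip": 0.5, "spin": 0},
  {"offset": [0, 0, 0], "grip": 0.6, "spin": 0},
  {"offset": [0, 0, 0], "grip": 0.6, "spin": 0},
  {"offset": [0, 0, 0], "grip": 0.6, "spin": 0},
])

```text
t: 35.02
tcp_pos: [0.4494, -0.3052, 0.0424]
orientation: [0.0, 0.103, 0.995, -0.0]
ft_force: [0.1, -0.3, -0.1]
finger_gap: 0.598
```

Emit:
servo_tool([
  {"offset": [0, 0, -0.03], "grip": 0.6, "spin": 0},
  {"offset": [0, 0, -0.07], "grip": 0.6, "spin": 0},
  {"offset": [0, 0, -0.11], "grip": 0.6, "spin": 0},
  {"offset": [0, 0, -0.15], "grip": 0.6, "spin": 0},
  {"offset": [0, 0, -0.18], "grip": 0.6, "spin": 0},
])

```text
t: 35.43
tcp_pos: [0.4497, -0.3055, 0.2259]
orientation: [0.001, 0.103, 0.995, -0.001]
ft_force: [0.7, -0.5, 0.8]
finger_gap: 0.601
```

```bash
cat > chk.py <<'E'
from h import *
import sys
im,X,p=look2(sys.argv[1]); tc=np.array([.4485,-.2652]); a=np.radians(-16); Rz=np.array([[np.cos(a),-np.sin(a)],[np.sin(a),np.cos(a)]])
h=cv2.cvtColor(im,cv2.COLOR_RGB2HSV); d=(X[...,:2]-tc)@Rz; inn=(np.abs(d[...,0])<.07)&(np.abs(d[...,1])<.11)
g=(h[...,0]>9)&(h[...,0]<18)&(h[...,1]>195)&(X[...,2]>0)&(X[...,2]<.08); print("orange",g.sum(),X[g].mean(0).round(4) if g.any() else None,"tray",d[g].mean(0).round(4), np.percentile(X[g][:,2],[5,95]).round(4))
m=((X[...,2]>.014)&(X[...,2]<.1)&inn).astype(np.uint8); n,l,s,c=cv2.connectedComponentsWithStats(m)
for i in range(1,n):
    if s[i,4]>80: x=X[l==i]; print("blob",s[i,4],"tray",d[l==i].mean(0).round(4),"min/max",d[l==i].min(0).round(3),d[l==i].max(0).round(3),"z",np.percentile(x[:,2],[5,50,95]).round(4))
E
python3 chk.py f1; sleep 0; python3 chk.py f2
```

```text
t 35.48 tcp [ 0.4497 -0.3055  0.2259] ft [ 1.  -0.4  4.9] gap 0.598
orange 289 [ 0.4151 -0.3024  0.0231] tray [-0.0218 -0.045 ] [0.0196 0.0255]
blob 324 tray [-0.009  -0.1091] min/max [-0.07 -0.11] [ 0.069 -0.108] z [0.0146 0.0207 0.0229]
blob 185 tray [-0.0693  0.0538] min/max [-0.07  -0.016] [-0.068  0.109] z [0.0168 0.0213 0.0226]
blob 891 tray [-0.0044 -0.0424] min/max [-0.031 -0.056] [ 0.023 -0.028] z [0.0186 0.0237 0.0266]
blob 1691 tray [-0.0018  0.0503] min/max [-0.023  0.03 ] [0.023 0.075] z [0.0235 0.0382 0.0398]
t 35.53 tcp [ 0.4516 -0.3071  0.2309] ft [ 0.4 -0.8 -0.1] gap 0.606
orange 283 [ 0.4152 -0.3024  0.0232] tray [-0.0217 -0.045 ] [0.0191 0.0255]
blob 311 tray [-0.0098 -0.1091] min/max [-0.069 -0.11 ] [ 0.07  -0.108] z [0.0149 0.0209 0.0227]
blob 196 tray [-0.0693  0.0511] min/max [-0.07  -0.025] [-0.068  0.11 ] z [0.0193 0.0212 0.0228]
blob 879 tray [-0.0044 -0.0424] min/max [-0.031 -0.056] [ 0.023 -0.028] z [0.0185 0.0238 0.0269]
blob 1651 tray [-0.0017  0.0504] min/max [-0.023  0.03 ] [0.023 0.076] z [0.0237 0.0382 0.0398]
```

Emit:
servo_tool([
  {"offset": [0, 0, 0], "grip": 0.6, "spin": 0},
  {"offset": [0, 0, 0], "grip": 0.6, "spin": 0},
  {"offset": [0, 0, 0], "grip": 0.6, "spin": 0},
  {"offset": [0, 0, 0], "grip": 0.6, "spin": 0},
  {"offset": [0, 0, 0], "grip": 0.6, "spin": 0},
])

```text
t: 35.95
tcp_pos: [0.4488, -0.3048, 0.2214]
orientation: [-0.001, 0.103, 0.995, 0.001]
ft_force: [-0.5, 0.1, 1.0]
finger_gap: 0.598
```

```bash
python3 chk.py f3 && python3 -c "
from h import *
order.finish_job(); print('handed in')"
```

```text
t 36.0 tcp [ 0.4488 -0.3048  0.2214] ft [-0.6 -0.4 -0.6] gap 0.598
orange 294 [ 0.4151 -0.3025  0.0232] tray [-0.0218 -0.045 ] [0.0193 0.0257]
blob 326 tray [-0.0092 -0.1091] min/max [-0.07 -0.11] [ 0.07  -0.108] z [0.0152 0.0208 0.0228]
blob 188 tray [-0.0693  0.055 ] min/max [-0.07  -0.014] [-0.068  0.11 ] z [0.0197 0.0212 0.0228]
blob 911 tray [-0.0044 -0.0424] min/max [-0.031 -0.056] [ 0.022 -0.027] z [0.0185 0.0237 0.0268]
blob 1736 tray [-0.0018  0.0503] min/max [-0.023  0.03 ] [0.023 0.076] z [0.023  0.0383 0.0397]
the job is handed in; nothing more can be done
handed in
```

The cap and the filter element are both in the tray, and I handed the job in at about 36 s of the 72 s allowed. The hand-in reports no verdict, so this rests on my own last checks.

**What I did:** I unscrewed the cap about 520° by the pointer line, regrasping as I went. I lifted it off along the branch axis and stood it on its rim in the tray. I then drew out the element, set its foot on the mat and let go, and it lay down.

**Last checks (wrist camera):**

| Part | Position in tray (x, y) | Height | State |
|---|---|---|---|
| Cap | (-2, +50) mm | top about 38 mm above the bench | upright within about 0.03 rad, measured just after I let go of it |
| Element | (-4, -42) mm | highest points about 27 mm above the bench | lying down, about 90 mm from the cap |

Neither part moved between the last three looks, taken over about half a second. The gripper was open and clear, with the TCP at 0.22 m and no load on the wrist.

**What went wrong or disagreed:**
- **Fingertips:** they measured about 5 mm behind the TCP at a 46 mm opening, not 22 mm ahead as stated. My first grip closed on top of the cap, and I corrected the height after that.
- **Cap tilt:** the tool could only stay vertical, so the cap rocked by up to about 40° on the tilted neck while I turned it. At one release it leaned loosely away from the robot; I regrasped it and finished the turning. The largest wrist reading was about 45 N.
- **Element:** my attempt to stand it upright failed because its foot slid on the mat, so I let it lie.
- **Bystanders:** I did not measure them again at the end; no move was planned near them.

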